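# Change-out of a spent desiccant canister

### The job

Unscrew the spent desiccant canister from the top of the olive-green field set (several turns of the wrist, anticlockwise seen from above), keep hold of it as it comes free, lift it off and stand it mouth down on the bench. Take it afresh by its side and lay it down, without letting it topple, across the empty front part of the bright aluminium drying tray, clear of the two spent canisters already there, and let go. Then roll it gently along the tray until it lies against them, without ramming or shifting them and without disturbing anything else on the bench.

Things in the scene. Friction and masses are not known exactly. Their poses are not given: they have to be found in the camera images.
- field_set: Olive-green case, 190 (x) x 220 (y) x 85 mm, fixed, at a yaw that varies, left or right of the robot (the tray is on the other side); its panel fittings are under 20 mm tall. Origin: centre of its underside. The breather port stands upright on its top, axis at (-25, -45) mm in this frame: a boss 64 mm across, 18 mm high, then a threaded aluminium vent tube up to 39 mm above the case top.
- port_seat (a point): Point on the breather port's axis at the boss's top face, 103 mm above the bench: the screwed-down canister's rim stands here. The threaded tube (38 mm over its coarse right-hand thread of 7 mm pitch) rises 21 mm above this point, inside the canister's skirt.
- canister: Spent canister, dark grey with a pink window band, 78 mm tall, 150 g: skirt 45 mm across up to 32 mm, body 48 mm above. Origin: centre of the rim (open mouth, down), z up to the closed top. It turns easily, climbs 7 mm per turn anticlockwise seen from above and is off the thread after about 1.3 turns (9 mm), not before; then lift it 15 mm more to clear the tube. Left part-way it stays there.
- canister_mid (a point): Point on the canister's axis half-way along it, 39 mm from the rim; its centre of mass lies about 48 mm from the rim. The bench top is level, at height 0; there is free bench to stand it on about 440 to 490 mm ahead of the robot, near its middle line.
- tray: Bright aluminium drying tray: a straight level trough, fixed, 270 mm long (its x), 104 mm wide (its y), floor 4 mm thick, side walls 16 mm high, 94 mm apart. The +x end has a stop wall 38 mm high, 6 mm thick, red strip inside; the -x end (front) a lip 11 mm high, 5 mm thick. Origin: centre of its underside. Canisters lie across it, along its y, and roll along its x; one let go while rolling slowly stops within about 10 mm.
- tray_lay (a point): Middle of the empty front part of the tray, on the floor's upper face, at (-58, 0) mm in the tray's frame.
- row_near: Spent canister of the same size lying across the tray, the nearer of the two already there, loose. Origin: under the middle of its length, at its lowest line as it lies at the start; y along its axis, towards its closed top.
- row_near_mid (a point): Point on that canister's axis half-way along it, 24 mm above the tray's floor. A canister lying against it has its own middle 48 mm from here, towards the tray's front. It may lie with its mouth either way.
- row_far: Spent canister, the same, loose, lying between row_near and the stop wall. Origin: as for row_near.
- fresh_canister: Fresh canister, the same size but with an orange window band, standing loose on the bench, to be left there. Origin: centre of its underside.
- pliers: Long-nose pliers with red grips, 185 mm long, 13 mm high, lying loose. Origin: its middle on the bench.
- screwdriver: Screwdriver with a brown grip, 170 mm long, 26 mm high, lying loose. Origin: its middle on the bench.
- tweezers: Steel tweezers, 116 mm long, 7 mm high, lying loose. Origin: its middle on the bench.
- dust_cap: Dark olive connector dust cap, 33 mm across, 13 mm high, loose on the bench. Origin: centre of its underside.
- flux_bottle: Yellow bottle with a black cap, 52 mm across, 105 mm tall, loose. Origin: centre of its underside.
- paste_jar: White jar with a red lid, 52 mm across, 61 mm tall, loose. Origin: centre of its underside.
- tip_cleaner: Black pot of brass wool, 72 mm across, 45 mm tall, loose. Origin: centre of its underside.
- row_far_mid (a point): Point on that farther canister's axis half-way along it.
Not all that is in view belongs to the job. What is shaped like the canister but blue is not meant. Leave any blue look-alike of the row_near alone.

How it is judged:
On the way, in this order (a step that is already met when the one before it is completed fails the run):
1. the canister is unscrewed and lifted clear of the port, held in the fingers (z of canister in the frame of field_set above 0.128 m and contact force between the fingers and canister above 0.5 N), for 0.1 s.
2. the canister stands mouth down on the bench, let go (height (world z) of canister below 0.002 m and angle between canister's own z axis and vertical below 0.1 rad and contact force between the fingers and canister below 0.1 N and linear speed of canister below 0.05 m/s), for 0.2 s.
3. the canister lies on its side across the front part of the tray, let go and at least 8 mm short of those already there (angle between canister's own z axis and vertical between 1.45 and 1.69 rad and y of canister_mid in the frame of tray between -0.015 and 0.015 m and x of canister_mid in the frame of tray above -0.13 m and z of canister_mid in the frame of tray below 0.034 m and contact force between the fingers and canister below 0.1 N and distance between canister_mid and row_near_mid above 0.056 m), for 0.2 s.
At the end, for the whole second after the job is handed in: The canister lies on its side on the tray's floor, let go and at rest, against the nearer of the two already there (gap under 3.5 mm, axes parallel within 0.12 rad), and those two are no more than 10 mm from where they were (angle between canister's own z axis and vertical between 1.45 and 1.69 rad and y of canister_mid in the frame of tray between -0.015 and 0.015 m and x of canister_mid in the frame of tray above -0.13 m and z of canister_mid in the frame of tray below 0.034 m and contact force between the fingers and canister below 0.1 N and distance between canister_mid and row_near_mid below 0.0515 m and angle between the z axis of canister and the y axis of row_near, either way round below 0.12 rad and linear speed of canister below 0.02 m/s and distance of each of row_near_mid, row_far_mid from where it was at the start of the episode below 0.01 m); the robot touches nothing.
It fails at once if the canister topples, tumbles or is flicked (it turns faster than 12 rad/s) (angular speed of canister above 12 rad/s).
It fails at once if the canister rams those in the tray (over 35 N) (contact force between canister and row_near above 35 N).
It fails at once if a canister already in the tray is shifted more than 15 mm (distance of any of row_near_mid, row_far_mid from where it was at the start of the episode above 0.015 m).
It fails at once if another thing on the bench is shifted more than 30 mm (distance of any of fresh_canister, pliers, screwdriver, tweezers, dust_cap, flux_bottle, paste_jar, tip_cleaner from where it was at the start of the episode above 0.03 m).
It also fails if it takes over 72 s, if anything falls off the work surface, if the arm or the gripper's body presses on something with over 40 N, if the wrist force passes 120 N, or if a joint passes its speed limit or range.

### The arm

A 6-joint arm with a two-finger parallel gripper is mounted at the origin on the work surface. World frame = base frame: x ahead of the robot, y to its left, z up, the work surface at z = 0. Lengths are in m, angles in rad, forces in N, time in s.
With the tool pointing down it reaches from about 0.25 to 0.775 m from the base axis. Payload 4 kg.
Tool frame: the origin (TCP) lies midway between the tips of the shut fingers; the grasp point (between the pads) lies 19 mm behind it (env.pinch_z is the distance from the TCP to the grasp point, in m); z points along the fingers, y is the direction in which the jaws open and shut (so a half turn about z gives the same grasp; the last joint's range is limited). The gripper opens to 85 mm and grips with 20 to 120 N. Pads are 22 mm wide; open, the fingers measure 114 mm over their backs; the gripper's body (76 mm by 85 mm) begins 54 mm behind the grasp point. The pads swing forward as they close: fully open they stand 13 mm farther back than shut.
Start: joints at [-1.438, 0.087, 1.371, -0, 1.684, -0.103], TCP at [0.128, -0.535, 0.231] pointing down, gripper open.
Joint ranges: [-3.1, 3.1], [-0.76, 2.03], [0.27, 2.55], [-1.08, 4.22], [0.17, 2.65], [-2.57, 2.57]. Speed limits (rad/s): [2.79, 2.79, 3.14, 3.14, 3.14, 3.14].

### API

Orientations are given as a 3x3 rotation matrix whose columns are the frame's x, y, z axes.
In Python, from cell import env gives the robot as it stands. The module is installed in compiled form; this text tells all that it offers.
- The arm moves only by the shell command python3 -m pendant 'ROWS'. ROWS is JSON, a list of rows, each a list of 7 numbers: the finger opening in mm, from 0 to 85.4, then the shift along the tool's x, y, z in mm, then the turn, a rotation vector about the tool's x, y, z in rad. In form: [[hand, tx, ty, tz, rx, ry, rz], ...]. A call has 1 to 5 rows; each row shifts and turns the pose as measured when the row begins, along the tool's axes as they then stand; what a row does not reach is not made up. A row lasts 1/8 s, in which the tool goes at most 62.5 mm and 10.7 degrees, less where a joint would pass 70% of its speed; a pose out of reach is approached as far as the arm can. A call is refused whole if a number of a shift passes 62.5 or a number of a turn 0.188, either way. A call with a gripper value outside its range is refused whole. The fingers move at their own pace and stop on an object; the grip force is fixed at half the most. Time passes only in rows, so rows that do not move let the fingers close. It gives the time, the measured TCP pose, the force and the opening at its end, in the units of the state.
- env.state(): the state, without advancing time (a new reading comes with each control period).
- env.get_image(name): name is "scene" or "top" or "wrist"; returns a dict with "image" (384x512x3 uint8, red, green, blue), "intrinsics" (3x3 intrinsics, pixels), "R" (3x3) and "t" (3): a world point X has camera coordinates R X + t; the wrist camera has in their place "tool_from_camera" (4x4, takes a point from camera to tool coordinates, whose origin is the TCP and whose axes are the flange's). Camera axes: x right, y down, z forward; pixel columns grow to the right and rows downward; lengths in m; the calibration is good to about 2 mm. A picture is of the moment at which its call begins: read the wrist's pose just before it. There is no depth.
- env.hand_in(): hands the job in, once; it reports no verdict.
The state is a dict: "t": time; "joints": joint angles; "joint_vel": joint speeds; "joint_torque": joint torques, N m; "tool_pos": TCP position; "eef_rot": TCP orientation; "contact_force": force on the tool from outside, world axes, zero at the start; "moment": the same for the moment, N m; "grip_width": opening from 0.0 (shut) to 1.0 (fully open).
Only numpy, scipy, OpenCV 4.12 (cv2) and the standard library are available. Lean on these libraries where they do the work, as an engineer would, in place of code of your own. Each camera call takes 0.05 s, during which the arm holds its last target.

## Working session

There is one attempt and no reset: what is moved stays moved. The work goes in short steps, Python scripts to look and compute and a shell command to move; the robot and the scene stay as the last step left them, time stands still between calls to the robot, and variables do not carry over. Pictures are saved under pics/ and viewed, and the job is handed in when it is done.

```bash
ls; mkdir -p pics
python3 - <<'E'
from cell import env
import cv2
s=env.state();print(s, env.pinch_z)
for n in("scene","top","wrist"):
    d=env.get_image(n);cv2.imwrite(f"pics/{n}0.png",d["image"][:,:,::-1])
    print(n,{k:v for k,v in d.items() if k!="image"})
E
```

```text
pics
{'t': 0.0, 'joints': array([-1.43811248e+00,  8.79582152e-02,  1.37228148e+00,  2.06937623e-05,
        1.68357387e+00, -1.03096589e-01]), 'joint_vel': array([-2.32254354e-04,  1.48340111e-04,  1.22812452e-05,  3.37402936e-04,
        2.43562390e-04, -8.40154977e-04]), 'joint_torque': array([-1.61595181e-04, -3.51862872e+01, -3.13272321e+01, -1.99556962e-04,
        1.08760406e-02,  1.59325033e-06]), 'tool_pos': array([ 0.12841886, -0.53428702,  0.23012354]), 'eef_rot': array([[ 9.72331821e-01,  2.33603844e-01, -2.73433381e-04],
       [ 2.33603871e-01, -9.72329354e-01,  2.20410889e-03],
       [ 2.49021006e-04, -2.20700031e-03, -9.99997534e-01]]), 'contact_force': array([-0.03628277, -0.28572079,  0.57588718]), 'moment': array([0.02683892, 0.03132829, 0.04098583]), 'grip_width': 1.0011159917929078} 0.0187
scene {'intrinsics': array([[406.88134201,   0.        , 249.57810858],
       [  0.        , 406.88134201, 184.02546764],
       [  0.        ,   0.        ,   1.        ]]), 'R': array([[-0.15947349,  0.987076  , -0.01578504],
       [ 0.6953138 ,  0.10095656, -0.71158028],

[... 318 characters left out ...]
.00689394],
       [-0.98464471, -0.0254144 , -0.17271048],
       [ 0.17282934, -0.0025406 , -0.98494851]]), 't': array([-0.06173806,  0.52397453,  0.88650425])}
wrist {'intrinsics': array([[307.47347973,   0.        , 253.23736028],
       [  0.        , 307.47347973, 188.65683689],
       [  0.        ,   0.        ,   1.        ]]), 'tool_from_camera': array([[ 4.36804138e-04, -9.62241231e-01, -2.72197765e-01,
         6.99170774e-02],
       [ 9.99999902e-01,  3.99707618e-04,  1.91731715e-04,
        -2.61295585e-04],
       [-7.56926408e-05, -2.72197822e-01,  9.62241311e-01,
        -1.42126230e-01],
       [ 0.00000000e+00,  0.00000000e+00,  0.00000000e+00,
         1.00000000e+00]])}
```

View pics/scene0.png

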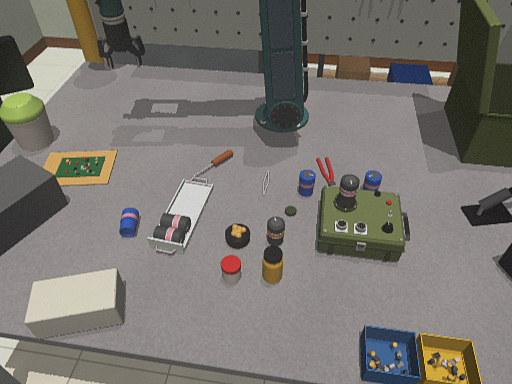

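View pics/top0.png

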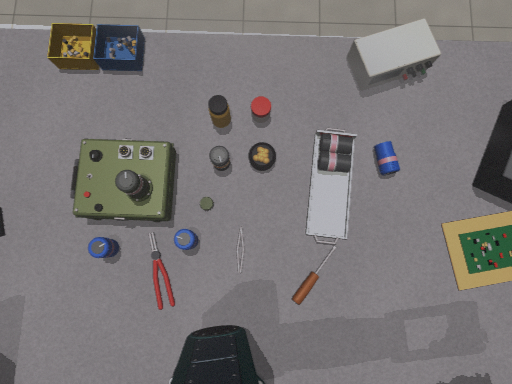

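View pics/wrist0.png

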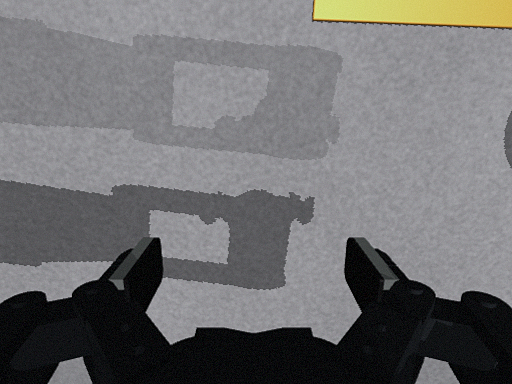

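The canister stands on the field set at top-image (128,181), with blue look-alikes nearby. The tray is at (331,185), with the row at (335,143) and (334,162). Next I'll zoom in and measure.

```bash
cat > h.py <<'E'
from cell import env
import numpy as np, cv2
def ray(d,u,v,z):
    K,R,t=d["intrinsics"],d["R"],d["t"]
    c=-R.T@t; w=R.T@np.linalg.solve(K,[u,v,1.]); return c+w*(z-c[2])/w[2]
def proj(d,X):
    p=d["intrinsics"]@(d["R"]@np.array(X)+d["t"]); return p[:2]/p[2]
E
python3 - <<'E'
from h import *
a=cv2.imread("pics/top0.png")
cv2.imwrite("pics/c1.png",cv2.resize(a[125:235,60:210],None,fx=5,fy=5,interpolation=2))
cv2.imwrite("pics/c2.png",cv2.resize(a[120:250,290:410],None,fx=4.5,fy=4.5,interpolation=2))
b=cv2.imread("pics/scene0.png")
cv2.imwrite("pics/c3.png",cv2.resize(b[160:265,290:420],None,fx=5.5,fy=5.5,interpolation=2))
E
```

```text
(no output)
```

View pics/c1.png

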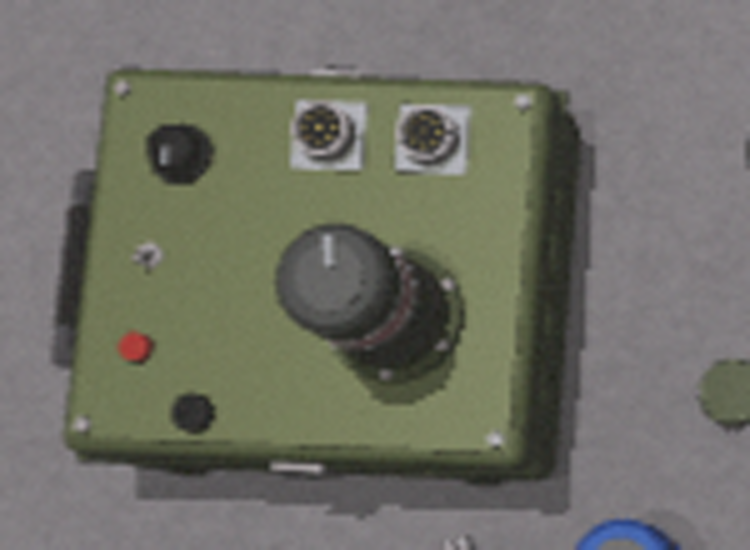

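View pics/c2.png

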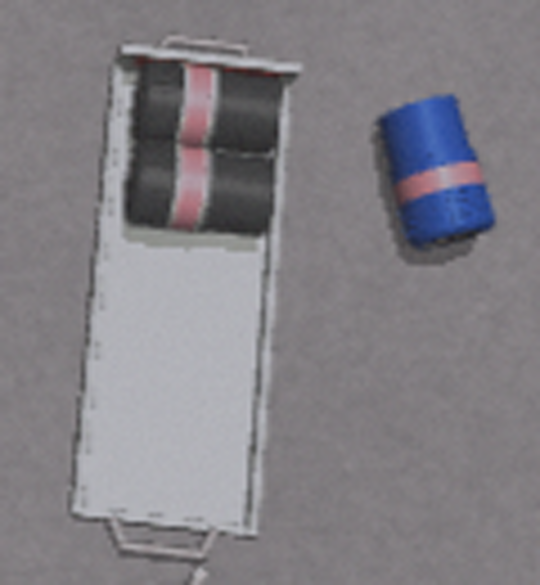

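View pics/c3.png

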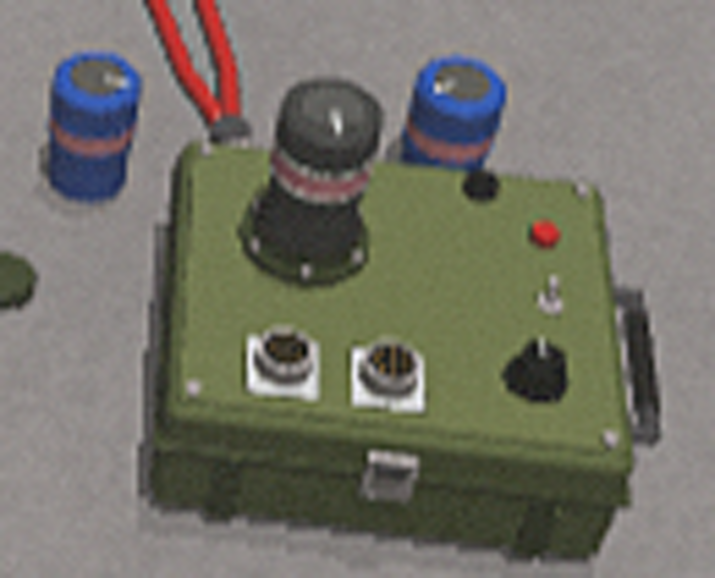

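Run:
```python
from h import *
d=env.get_image("top"); s=env.get_image("scene")
np.set_printoptions(precision=4,suppress=True)
C1=lambda u,v:(u/5+60-.4,v/5+125-.4)
C2=lambda u,v:(u/4.5+290-.4,v/4.5+120-.4)
C3=lambda u,v:(u/5.5+290-.4,v/5.5+160-.4)
print("can top",ray(d,*C1(337,281),.181), "scene",ray(s,*C3(328,117),.181))
print("boss",ray(d,*C1(402,334),.103),"scene",ray(s,*C3(304,232),.103))
print("case corners screws top");
for p in [(122,88),(525,101),(495,440),(80,425)]: print(ray(d,*C1(*p),.085))
for p in [(193,386),(610,437),(582,188),(207,146)]: print("s",ray(s,*C3(*p),.085))
print("tray front L/R",ray(d,*C2(75,514),.014),ray(d,*C2(256,533),.014))
print("tray stop L/R",ray(d,*C2(122,49),.038),ray(d,*C2(300,70),.038))
print("row far L,R edge mid z.028:",ray(d,*C2(140,103),.028),ray(d,*C2(282,112),.028))
print("row near",ray(d,*C2(129,184),.028),ray(d,*C2(273,195),.028))
print("near front low edge (z.028 tangent)",ray(d,*C2(200,233),.028))
print("shaded boundary on floor",ray(d,*C2(190,240),.004))
for n,u,v,z in [("fresh",219,153,.078),("fresh base",223,165,0),("tip",262,155,.045),("cap",206,203,.013),("tweezN",241,229,0),("tweezS",240,271,0),("pliersN",152,234,0),("bluebottle",184,238,.078),("flux",218,103,.105),("jar",261,106,.061),("driver",306,289,.01),("drv tip",334,247,0)]:
    print(n,ray(d,u,v,z))
```

```text
can top [0.5133 0.2261 0.181 ] scene [0.5239 0.2272 0.181 ]
boss [0.5038 0.2209 0.103 ] scene [0.5267 0.2273 0.103 ]
case corners screws top
[0.6242 0.3717 0.085 ]
[0.6229 0.1758 0.085 ]
[0.4573 0.1789 0.085 ]
[0.4594 0.3744 0.085 ]
s [0.6195 0.1768 0.085 ]
s [0.6216 0.3713 0.085 ]
s [0.4567 0.3731 0.085 ]
s [0.4535 0.1793 0.085 ]
tray front L/R [ 0.4205 -0.1789  0.014 ] [ 0.4124 -0.2805  0.014 ]
tray stop L/R [ 0.6855 -0.2022  0.038 ] [ 0.6757 -0.3044  0.038 ]
row far L,R edge mid z.028: [ 0.6567 -0.2142  0.028 ] [ 0.6535 -0.2962  0.028 ]
row near [ 0.6084 -0.2077  0.028 ] [ 0.6041 -0.2901  0.028 ]
near front low edge (z.028 tangent) [ 0.5807 -0.248   0.028 ]
shaded boundary on floor [ 0.5819 -0.2473  0.004 ]
fresh [0.6078 0.0436 0.078 ]
fresh base [0.5968 0.0396 0.    ]
tip [ 0.6145 -0.0621  0.045 ]
cap [0.4926 0.0779 0.013 ]
tweezN [ 0.4294 -0.0133  0.    ]
tweezS [ 0.324  -0.0141  0.    ]
pliersN [0.411  0.2137 0.    ]
bluebottle [0.3998 0.1171 0.078 ]
flux [0.7255 0.0485 0.105 ]
jar [ 0.7389 -0.0565  0.061 ]
driver [ 0.2849 -0.179   0.01  ]
drv tip [ 0.3896 -0.2517  0.    ]
```

```bash
python3 -m pendant '[[85,50,-30,-6,0,0,0],[85,50,-30,-6,0,0,0],[85,50,-30,-6,0,0,0],[85,50,-30,-6,0,0,0],[85,50,-30,-6,0,0,0]]'; python3 -m pendant '[[85,50,-30,-6,0,0,0],[85,50,-30,-6,0,0,0],[85,30,-50,-8,0,0,0],[85,30,-50,-8,0,0,0],[85,30,-50,-8,0,0,0]]'
cat >> h.py <<'E'
def todelta(target):
    s=env.state(); R=s["eef_rot"]; return np.round(R.T@(np.array(target)-s["tool_pos"])*1000,1)
def stat():
    s=env.state(); np.set_printoptions(precision=4,suppress=True)
    print("t",round(s["t"],2),"q",s["joints"],"p",s["tool_pos"],"f",s["contact_force"],"g",round(s["grip_width"],3)); print(s["eef_rot"])
E
python3 -c "
from h import *
stat(); print(todelta([.50,.222,.30]))"
```

```text
t: 0.88
tool_pos: [0.3396, -0.3276, 0.2595]
eef_rot: [[0.975, 0.224, -0.0], [0.224, -0.975, 0.004], [0.001, -0.004, -1.0]]
contact_force: [0.2, 0.2, -0.8]
grip_width: 0.994
t: 1.5
tool_pos: [0.4823, -0.0721, 0.2963]
eef_rot: [[0.975, 0.224, -0.0], [0.224, -0.975, 0.003], [0.001, -0.003, -1.0]]
contact_force: [1.7, -0.4, -0.3]
grip_width: 1.001
t 1.5 q [-0.2668 -0.0553  1.3877  0.0034  1.8102  1.0791] p [ 0.4823 -0.0721  0.2963] f [ 1.7316 -0.3858 -0.3007] g 1.001
[[ 0.9746  0.2238 -0.0001]
 [ 0.2238 -0.9746  0.0034]
 [ 0.0006 -0.0034 -1.    ]]
[  83.  -282.7   -2.7]
```

```bash
python3 -m pendant '[[85,16,-56,0,0,0,0],[85,16,-56,0,0,0,0],[85,16,-56,0,0,0,0],[85,16,-56,0,0,0,0],[85,16,-56,0,0,0,0]]'; python3 -m pendant '[[85,0,0,0,0,0,0.18],[85,0,0,0,0,0,0.18],[85,0,0,0,0,0,0.18],[85,0,0,0,0,0,0.12],[85,0,0,0,0,0,0]]'
python3 -c "
from h import *
stat(); d=env.get_image('wrist');cv2.imwrite('pics/w1.png',d['image'][:,:,::-1])"
```

```text
t: 2.12
tool_pos: [0.4979, 0.2284, 0.2977]
eef_rot: [[0.975, 0.224, 0.003], [0.224, -0.975, 0.003], [0.004, -0.002, -1.0]]
contact_force: [0.7, -0.4, -0.2]
grip_width: 0.996
t: 2.75
tool_pos: [0.4963, 0.2345, 0.2953]
eef_rot: [[0.903, -0.43, -0.001], [-0.43, -0.903, 0.003], [-0.002, -0.002, -1.0]]
contact_force: [-0.0, -0.7, 0.6]
grip_width: 1.0
t 2.75 q [0.3363 0.0814 1.2513 0.003  1.809  2.3523] p [0.4963 0.2345 0.2953] f [-0.0284 -0.7481  0.6001] g 1.0
[[ 0.9028 -0.43   -0.001 ]
 [-0.43   -0.9028  0.0027]
 [-0.0021 -0.002  -1.    ]]
```

View pics/w1.png

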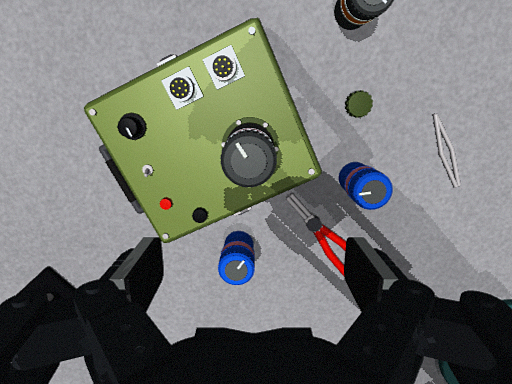

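```bash
cat >> h.py <<'E'
def wray(d,s,u,v,z):
    T=d["tool_from_camera"]; R=s["eef_rot"]
    c=R@T[:3,3]+s["tool_pos"]; w=R@T[:3,:3]@np.linalg.solve(d["intrinsics"],[u,v,1.]); return c+w*(z-c[2])/w[2]
E
python3 - <<'E'
from h import *
s=env.state(); d=env.get_image("wrist"); im=d["image"]
g=cv2.cvtColor(im,cv2.COLOR_RGB2HSV)
m=((g[...,1]<50)&(g[...,2]>55)&(g[...,2]<110)).astype(np.uint8)
sub=np.zeros_like(m); sub[120:200,210:290]=m[120:200,210:290]
sub=cv2.morphologyEx(sub,cv2.MORPH_OPEN,np.ones((3,3)))
sub=cv2.morphologyEx(sub,cv2.MORPH_CLOSE,np.ones((9,9)))
cs,_=cv2.findContours(sub,0,1); c=max(cs,key=cv2.contourArea)
e=cv2.minEnclosingCircle(c);f=cv2.fitEllipse(c);print(e,f)
print(wray(d,s,*f[0],.181),wray(d,s,248,158,.181))
# radius check
p=wray(d,s,f[0][0]-f[1][0]/2,f[0][1],.181);print(np.linalg.norm(p-wray(d,s,*f[0],.181)))
pts=[(92,113),(252,31),(312,172),(166,236)]
P=np.array([wray(d,s,*q,.085) for q in pts]);print(P,P.mean(0))
o=im.copy();cv2.ellipse(o,f,(255,0,0),1);cv2.imwrite("pics/w1c.png",cv2.resize(o[100:220,180:320,::-1],None,fx=4,fy=4))
E
```

```text
((248.0, 160.0), 25.000099182128906) ((248.03285217285156, 159.97042846679688), (48.224063873291016, 48.77215576171875), 108.4015884399414)
[0.51849036 0.22989491 0.181     ] [0.52001842 0.22919094 0.181     ]
0.020363890978126322
[[0.62542144 0.37327564 0.085     ]
 [0.62370708 0.17661059 0.085     ]
 [0.45800995 0.17759212 0.085     ]
 [0.46041817 0.37317256 0.085     ]] [0.54188916 0.27516273 0.085     ]
```

View pics/w1c.png

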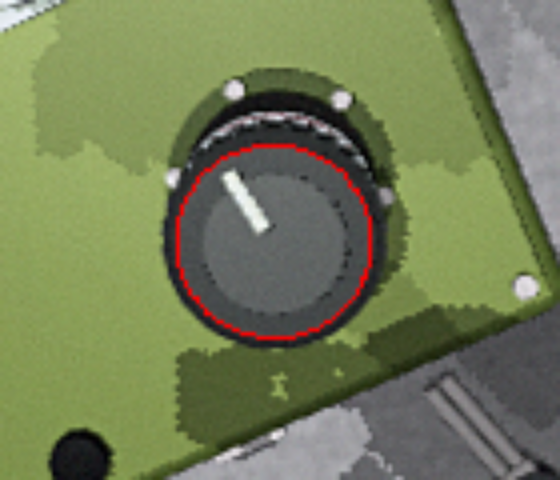

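```bash
python3 -c "
from h import *
print(todelta([.5175,.2297,.235]),todelta([.5175,.2297,.135]))"
```

```text
[21.2 -4.7 60.4] [ 21.4  -4.5 160.4]
```

```bash
python3 -m pendant '[[85,12,-3,20,0,0,0],[85,9,-2,40,0,0,0],[85,0,0,50,0,0,0],[85,0,0,40,0,0,0],[85,0,0,10,0,0,0]]'; 
python3 -c "
from h import *
stat(); print(todelta([.5175,.2297,.135]));d=env.get_image('wrist');cv2.imwrite('pics/w2.png',d['image'][:,:,::-1])"
```

```text
t: 3.48
tool_pos: [0.5202, 0.2285, 0.1262]
eef_rot: [[0.904, -0.427, -0.001], [-0.427, -0.904, 0.002], [-0.001, -0.001, -1.0]]
contact_force: [0.8, 0.9, 0.1]
grip_width: 0.993
t 3.48 q [0.313  0.1706 1.4879 0.002  1.4832 2.3245] p [0.5202 0.2285 0.1262] f [0.7666 0.932  0.0541] g 0.993
[[ 0.9044 -0.4267 -0.0007]
 [-0.4267 -0.9044  0.0019]
 [-0.0014 -0.0014 -1.    ]]
[-2.9  0.1 -8.8]
```

View pics/w2.png

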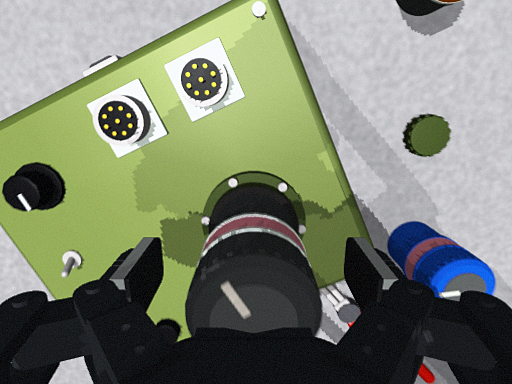

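```bash
python3 -m pendant '[[85,-3,0,-8,0,0,0],[45,0,0,0,0,0,0],[30,0,0,0,0,0,0],[30,0,0,0,0,0,0],[30,0,0,0,0,0,0]]'; 
python3 -c "
from h import *
stat(); d=env.get_image('wrist');cv2.imwrite('pics/w3.png',d['image'][:,:,::-1])"
```

```text
t: 4.15
tool_pos: [0.5204, 0.2303, 0.1407]
eef_rot: [[0.905, -0.426, 0.009], [-0.426, -0.905, 0.004], [0.006, -0.007, -1.0]]
contact_force: [-0.7, -1.1, -1.6]
grip_width: 0.548
t 4.15 q [0.3165 0.1571 1.4738 0.0009 1.5011 2.3277] p [0.5204 0.2303 0.1407] f [-0.7124 -1.147  -1.6336] g 0.548
[[ 0.9045 -0.4263  0.0088]
 [-0.4264 -0.9045  0.0038]
 [ 0.0063 -0.0072 -1.    ]]
```

View pics/w3.png

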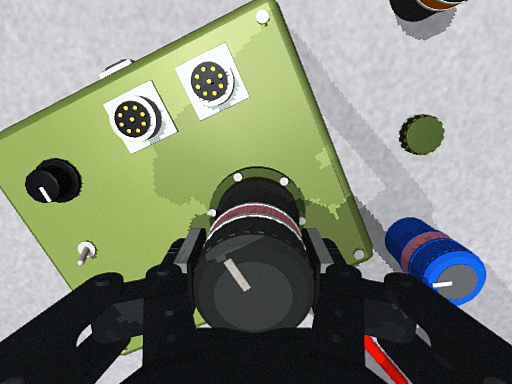

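```bash
python3 -m pendant '[[30,0,0,-0.2,0,0,-0.18],[30,0,0,-0.2,0,0,-0.18],[30,0,0,-0.2,0,0,-0.18],[30,0,0,-0.2,0,0,-0.18],[30,0,0,-0.2,0,0,-0.18]]'; 
python3 -c "
from h import *
stat(); d=env.get_image('wrist');cv2.imwrite('pics/w4.png',d['image'][:,:,::-1])"
```

```text
t: 4.82
tool_pos: [0.5199, 0.2321, 0.1405]
eef_rot: [[0.883, 0.47, 0.007], [0.47, -0.883, 0.008], [0.01, -0.003, -1.0]]
contact_force: [-0.8, 1.4, -0.4]
grip_width: 0.551
t 4.83 q [0.3174 0.1578 1.4734 0.0049 1.5011 1.3984] p [0.5199 0.2321 0.1405] f [-0.7852  1.3852 -0.4229] g 0.551
[[ 0.8826  0.4702  0.0073]
 [ 0.4701 -0.8826  0.0076]
 [ 0.01   -0.0033 -0.9999]]
```

View pics/w4.png

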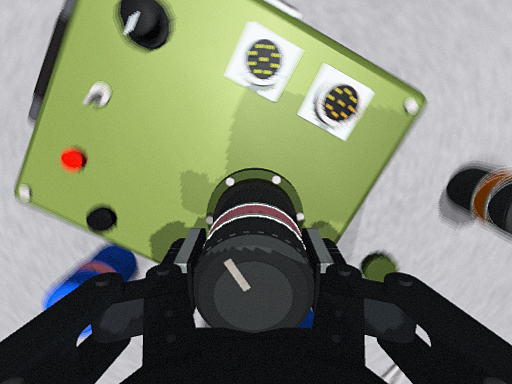

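```bash
R='[[30,0,0,-0.4,0,0,-0.18],[30,0,0,-0.4,0,0,-0.18],[30,0,0,-0.4,0,0,-0.18],[30,0,0,-0.4,0,0,-0.18],[30,0,0,-0.4,0,0,-0.18]]' ; python3 -m pendant '[[30,0,0,-0.4,0,0,-0.18],[30,0,0,-0.4,0,0,-0.18],[30,0,0,-0.4,0,0,-0.18],[30,0,0,-0.4,0,0,-0.18],[30,0,0,-0.4,0,0,-0.18]]'; python3 -m pendant '[[30,0,0,-0.4,0,0,-0.18],[30,0,0,-0.4,0,0,-0.18],[30,0,0,-0.4,0,0,-0.18],[30,0,0,-0.4,0,0,-0.18],[30,0,0,-0.4,0,0,-0.18]]'
python3 -c "
from h import *
stat()"
```

```text
t: 5.5
tool_pos: [0.5171, 0.2334, 0.1415]
eef_rot: [[0.163, 0.987, 0.0], [0.987, -0.163, 0.01], [0.01, -0.001, -1.0]]
contact_force: [-2.2, -0.8, -1.0]
grip_width: 0.549
t: 6.12
tool_pos: [0.5145, 0.2321, 0.1426]
eef_rot: [[-0.683, 0.73, -0.007], [0.73, 0.683, 0.006], [0.009, -0.001, -1.0]]
contact_force: [-1.2, -0.4, -0.6]
grip_width: 0.55
t 6.12 q [ 0.3188  0.1555  1.472   0.008   1.5188 -0.4339] p [0.5145 0.2321 0.1426] f [-1.1589 -0.4231 -0.618 ] g 0.55
[[-0.6832  0.7302 -0.0069]
 [ 0.7301  0.6833  0.0062]
 [ 0.0092 -0.0009 -1.    ]]
```

```bash
python3 -m pendant '[[30,0,0,-0.4,0,0,-0.18],[30,0,0,-0.4,0,0,-0.18],[30,0,0,-0.4,0,0,-0.18],[30,0,0,-0.4,0,0,-0.18],[30,0,0,-0.4,0,0,-0.18]]'; python3 -m pendant '[[30,0,0,-0.4,0,0,-0.18],[30,0,0,-0.4,0,0,-0.18],[30,0,0,-0.4,0,0,-0.18],[30,0,0,-0.4,0,0,-0.18],[30,0,0,-0.4,0,0,-0.18]]'
python3 -c "
from h import *
stat(); d=env.get_image('wrist');cv2.imwrite('pics/w5.png',d['image'][:,:,::-1])"
```

```text
t: 6.75
tool_pos: [0.5138, 0.2293, 0.1438]
eef_rot: [[-0.995, -0.096, -0.01], [-0.096, 0.995, -0.0], [0.009, 0.001, -1.0]]
contact_force: [0.9, -1.3, -0.9]
grip_width: 0.55
t: 7.38
tool_pos: [0.5156, 0.227, 0.1451]
eef_rot: [[-0.531, -0.847, -0.006], [-0.847, 0.531, -0.005], [0.007, 0.003, -1.0]]
contact_force: [0.4, -0.7, -1.3]
grip_width: 0.548
t 7.38 q [ 0.3155  0.1543  1.4681 -0.0024  1.5265 -2.2664] p [0.5156 0.227  0.1451] f [ 0.3785 -0.7104 -1.315 ] g 0.548
[[-0.5308 -0.8475 -0.0061]
 [-0.8475  0.5308 -0.0045]
 [ 0.0071  0.0028 -1.    ]]
```

View pics/w5.png

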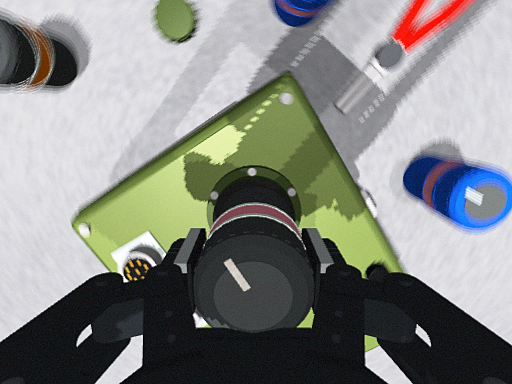

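```bash
python3 -m pendant '[[70,0,0,0,0,0,0],[70,0,0,0,0,0,0],[70,-3.5,0,3,0,0,0],[70,0,0,0,0,0,0.18],[70,0,0,0,0,0,0.18]]'; python3 -m pendant '[[70,0,0,0,0,0,0.18],[70,0,0,0,0,0,0.18],[70,0,0,0,0,0,0.18],[70,0,0,0,0,0,0.18],[70,0,0,0,0,0,0.18]]'; python3 -m pendant '[[70,0,0,0,0,0,0.18],[70,0,0,0,0,0,0.18],[70,0,0,0,0,0,0.18],[70,0,0,0,0,0,0.18],[70,0,0,0,0,0,0.18]]'; python3 -m pendant '[[70,0,0,0,0,0,0.18],[70,0,0,0,0,0,0.18],[70,0,0,0,0,0,0.18],[70,0,0,0,0,0,0.18],[70,0,0,0,0,0,0.18]]'; python3 -m pendant '[[70,0,0,0,0,0,0.18],[70,0,0,0,0,0,0.18],[70,0,0,0,0,0,0.18],[70,0,0,0,0,0,0.18],[70,0,0,0,0,0,0.18]]'
python3 -c "
from h import *
stat(); print(todelta([.517,.2303,.144]));d=env.get_image('wrist');cv2.imwrite('pics/w6.png',d['image'][:,:,::-1])"
```

```text
t: 8.05
tool_pos: [0.5181, 0.2313, 0.1426]
eef_rot: [[-0.806, -0.592, -0.004], [-0.592, 0.806, -0.002], [0.005, 0.001, -1.0]]
contact_force: [-0.6, -0.1, -0.9]
grip_width: 0.82
t: 8.68
tool_pos: [0.5183, 0.2327, 0.1418]
eef_rot: [[-0.954, 0.299, -0.005], [0.299, 0.954, -0.002], [0.004, -0.003, -1.0]]
contact_force: [-0.3, -0.6, 0.0]
grip_width: 0.819
t: 9.3
tool_pos: [0.5185, 0.2341, 0.141]
eef_rot: [[-0.325, 0.946, -0.005], [0.946, 0.325, -0.001], [0.001, -0.005, -1.0]]
contact_force: [0.3, -0.4, -0.6]
grip_width: 0.823
t: 9.93
tool_pos: [0.5187, 0.2354, 0.1402]
eef_rot: [[0.569, 0.822, -0.005], [0.822, -0.569, 0.0], [-0.003, -0.005, -1.0]]
contact_force: [0.7, -0.5, 0.7]
grip_width: 0.819
t: 10.55
tool_pos: [0.5189, 0.2368, 0.1394]
eef_rot: [[1.0, 0.029, -0.006], [0.029, -1.0, 0.001], [-0.006, -0.001, -1.0]]
contact_force: [-0.1, 0.6, 0.2]
grip_width: 0.821
t 10.55 q [0.3272 0.1711 1.4605 0.0027 1.5152 1.8687] p [0.5189 0.2368 0.1394] f [-0.0764  0.6132  0.1571] g 0.821
[[ 0.9996  0.0291 -0.0058]
 [ 0.0291 -0.9996  0.0009]
 [-0.0057 -0.001  -1.    ]]
[-2.2  6.5 -4.6]
```

View pics/w6.png

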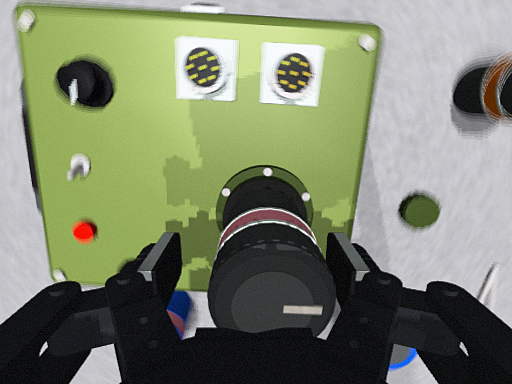

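```bash
python3 -m pendant '[[70,-2,6.5,-4.5,0,0,0],[70,0,0,0,0,0,0],[45,0,0,0,0,0,0],[30,0,0,0,0,0,0],[30,0,0,0,0,0,0]]'; python3 -m pendant '[[30,0,0,0,0,0,0]]'
python3 -c "
from h import *
stat(); print(todelta([.517,.2303,.145]))"
```

```text
t: 11.22
tool_pos: [0.5172, 0.23, 0.1446]
eef_rot: [[1.0, 0.031, -0.005], [0.031, -1.0, 0.001], [-0.005, -0.001, -1.0]]
contact_force: [1.1, 0.8, -0.8]
grip_width: 0.549
t: 11.35
tool_pos: [0.5172, 0.23, 0.1445]
eef_rot: [[1.0, 0.031, -0.005], [0.031, -1.0, 0.001], [-0.005, -0.001, -1.0]]
contact_force: [-0.1, -0.1, 0.0]
grip_width: 0.548
t 11.35 q [0.3167 0.1582 1.4649 0.0027 1.5231 1.8563] p [0.5172 0.23   0.1445] f [-0.1077 -0.0993  0.0069] g 0.548
[[ 0.9995  0.0311 -0.0052]
 [ 0.0311 -0.9995  0.0011]
 [-0.0051 -0.0012 -1.    ]]
[-0.2 -0.3 -0.5]
```

```bash
python3 -m pendant '[[30,0,0,-0.4,0,0,-0.185],[30,0,0,-0.4,0,0,-0.185],[30,0,0,-0.4,0,0,-0.185],[30,0,0,-0.4,0,0,-0.185],[30,0,0,-0.4,0,0,-0.185]]'; python3 -m pendant '[[30,0,0,-0.4,0,0,-0.185],[30,0,0,-0.4,0,0,-0.185],[30,0,0,-0.4,0,0,-0.185],[30,0,0,-0.4,0,0,-0.185],[30,0,0,-0.4,0,0,-0.185]]'; python3 -m pendant '[[30,0,0,-0.4,0,0,-0.185],[30,0,0,-0.4,0,0,-0.185],[30,0,0,-0.4,0,0,-0.185],[30,0,0,-0.4,0,0,-0.185],[30,0,0,-0.4,0,0,-0.185]]'
python3 -m pendant '[[30,0,0,-0.4,0,0,-0.185],[30,0,0,-0.4,0,0,-0.185],[30,0,0,-0.4,0,0,-0.185],[30,0,0,-0.4,0,0,-0.185],[30,0,0,-0.4,0,0,-0.185]]'; python3 -m pendant '[[30,0,0,-0.4,0,0,-0.185],[30,0,0,-0.4,0,0,-0.185],[30,0,0,0,0,0,0]]'
python3 -c "
from h import *
stat(); d=env.get_image('wrist');cv2.imwrite('pics/w7.png',d['image'][:,:,::-1])"
```

```text
t: 11.98
tool_pos: [0.5171, 0.2296, 0.1456]
eef_rot: [[0.563, 0.826, -0.006], [0.826, -0.563, -0.0], [-0.004, -0.005, -1.0]]
contact_force: [1.1, -0.7, 0.3]
grip_width: 0.549
t: 12.6
tool_pos: [0.5175, 0.2297, 0.1467]
eef_rot: [[-0.333, 0.943, -0.006], [0.943, 0.333, -0.001], [0.001, -0.006, -1.0]]
contact_force: [-0.2, -0.7, 0.4]
grip_width: 0.549
t: 13.22
tool_pos: [0.5173, 0.2297, 0.1477]
eef_rot: [[-0.957, 0.29, -0.007], [0.29, 0.957, -0.001], [0.006, -0.003, -1.0]]
contact_force: [0.3, -0.6, 0.5]
grip_width: 0.553
t: 13.85
tool_pos: [0.5176, 0.2293, 0.1488]
eef_rot: [[-0.8, -0.6, -0.007], [-0.6, 0.8, -0.002], [0.007, 0.002, -1.0]]
contact_force: [0.9, -0.4, -0.3]
grip_width: 0.551
t: 14.22
tool_pos: [0.5178, 0.2294, 0.1491]
eef_rot: [[-0.526, -0.85, -0.007], [-0.85, 0.526, -0.002], [0.006, 0.005, -1.0]]
contact_force: [0.0, 0.6, 0.5]
grip_width: 0.548
t 14.22 q [ 0.3169  0.1585  1.4553  0.0001  1.5351 -2.2705] p [0.5178 0.2294 0.1491] f [0.041  0.6304 0.5253] g 0.548
[[-0.5262 -0.8503 -0.0069]
 [-0.8503  0.5263 -0.0022]
 [ 0.0055  0.0048 -1.    ]]
```

View pics/w7.png

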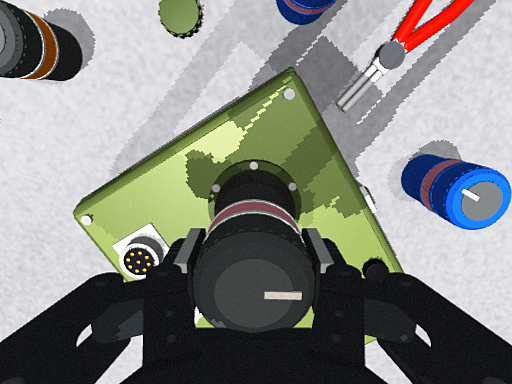

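```bash
python3 -m pendant '[[30,0,0,-3,0,0,0],[30,0,0,-4,0,0,0]]'
python3 -c "
from h import *
stat()"
```

```text
t: 14.52
tool_pos: [0.5171, 0.2292, 0.155]
eef_rot: [[-0.53, -0.848, -0.01], [-0.848, 0.53, -0.003], [0.008, 0.006, -1.0]]
contact_force: [0.3, 0.0, -0.9]
grip_width: 0.547
t 14.53 q [ 0.3169  0.1557  1.4465  0.      1.5495 -2.2663] p [0.5171 0.2292 0.155 ] f [ 0.3437  0.0203 -0.8535] g 0.547
[[-0.5298 -0.8481 -0.0096]
 [-0.8481  0.5298 -0.0032]
 [ 0.0078  0.0065 -0.9999]]
```

```bash
python3 -m pendant '[[30,0,0,-15,0,0,0],[30,0,0,-25,0,0,0],[30,0,0,-10,0,0,0],[30,0,0,0,0,0,0.1],[30,0,0,0,0,0,0.18]]'; python3 -m pendant '[[30,0,0,0,0,0,0.18],[30,0,0,0,0,0,0.18],[30,0,0,0,0,0,0.18],[30,0,0,0,0,0,0.18],[30,0,0,0,0,0,0.18]]'; python3 -m pendant '[[30,0,0,0,0,0,0.18],[30,0,0,0,0,0,0.18],[30,0,0,0,0,0,0.18],[30,0,0,0,0,0,0.18],[30,0,0,0,0,0,0]]'
python3 - <<'E'
from h import *
stat(); print(todelta([.475,0,.18]));
for n in ("wrist","scene"):
    d=env.get_image(n);cv2.imwrite(f'pics/{n}8.png',d['image'][:,:,::-1])
E
```

```text
t: 15.15
tool_pos: [0.518, 0.2294, 0.2095]
eef_rot: [[-0.75, -0.661, -0.008], [-0.661, 0.751, -0.003], [0.007, 0.003, -1.0]]
contact_force: [0.4, 0.2, -1.8]
grip_width: 0.548
t: 15.78
tool_pos: [0.5178, 0.2293, 0.2105]
eef_rot: [[-0.978, 0.209, -0.008], [0.209, 0.978, -0.003], [0.007, -0.004, -1.0]]
contact_force: [0.1, -0.7, -1.4]
grip_width: 0.543
t: 16.4
tool_pos: [0.5175, 0.2292, 0.211]
eef_rot: [[-0.578, 0.816, -0.008], [0.816, 0.578, -0.003], [0.003, -0.009, -1.0]]
contact_force: [-0.7, 0.1, -2.0]
grip_width: 0.55
t 16.4 q [ 0.3168  0.1339  1.3595 -0.0001  1.6571 -0.2996] p [0.5175 0.2292 0.211 ] f [-0.6545  0.1262 -1.9767] g 0.55
[[-0.5781  0.8159 -0.0084]
 [ 0.816   0.5781 -0.0029]
 [ 0.0025 -0.0086 -1.    ]]
[-162.5 -166.9   32. ]
```

View pics/scene8.png

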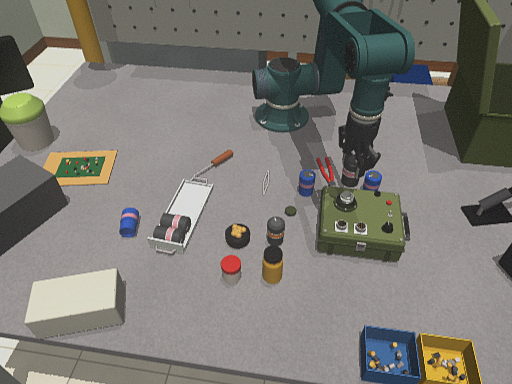

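View pics/wrist8.png

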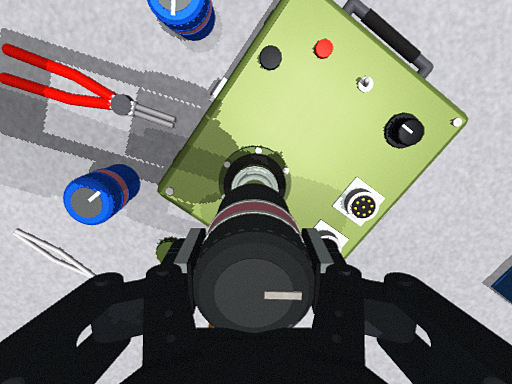

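```bash
python3 -m pendant '[[30,-30,-30,0,0,0,0],[30,-45,-45,0,0,0,0],[30,-45,-45,0,0,0,0],[30,-30,-30,5,0,0,0],[30,-8,-10,10,0,0,0]]'; python3 -m pendant '[[30,0,0,0,0,0,0.17],[30,0,0,0,0,0,0.18],[30,0,0,0,0,0,0.18],[30,0,0,0,0,0,0.16],[30,0,0,0,0,0,0]]'
python3 - <<'E'
from h import *
stat(); print(todelta([.475,0,.05]));
E
```

```text
t: 17.12
tool_pos: [0.4798, 0.004, 0.1976]
eef_rot: [[-0.592, 0.806, -0.004], [0.806, 0.592, -0.004], [-0.001, -0.005, -1.0]]
contact_force: [-0.0, 0.2, -1.9]
grip_width: 0.549
t: 17.75
tool_pos: [0.4787, 0.0062, 0.1949]
eef_rot: [[0.069, 0.998, -0.008], [0.998, -0.069, 0.0], [-0.0, -0.008, -1.0]]
contact_force: [1.0, 0.2, -1.7]
grip_width: 0.547
t 17.75 q [-0.1051 -0.0566  1.5886 -0.0008  1.6173 -0.0357] p [0.4787 0.0062 0.1949] f [ 0.9673  0.1558 -1.6556] g 0.547
[[ 0.0694  0.9976 -0.0077]
 [ 0.9976 -0.0694  0.    ]
 [-0.0005 -0.0077 -1.    ]]
[ -6.3  -2.2 144.9]
```

```bash
python3 -m pendant '[[30,-4,-2,30,0,0,0],[30,-2,0,50,0,0,0],[30,0,0,40,0,0,0],[30,0,0,12,0,0,0],[30,0,0,5,0,0,0]]'
python3 - <<'E'
from h import *
stat(); d=env.get_image("scene");cv2.imwrite('pics/s9.png',cv2.resize(d['image'][150:270,180:330,::-1],None,fx=5,fy=5))
E
```

```text
t: 18.38
tool_pos: [0.478, 0.0025, 0.0567]
eef_rot: [[0.05, 0.999, -0.001], [0.999, -0.05, 0.001], [0.001, -0.001, -1.0]]
contact_force: [-0.2, -0.3, -1.6]
grip_width: 0.549
t 18.38 q [-0.114   0.0334  1.7844  0.0008  1.3251 -0.0646] p [0.478  0.0025 0.0567] f [-0.164  -0.316  -1.6102] g 0.549
[[ 0.0496  0.9988 -0.0011]
 [ 0.9988 -0.0496  0.0009]
 [ 0.0009 -0.0012 -1.    ]]
```

View pics/s9.png

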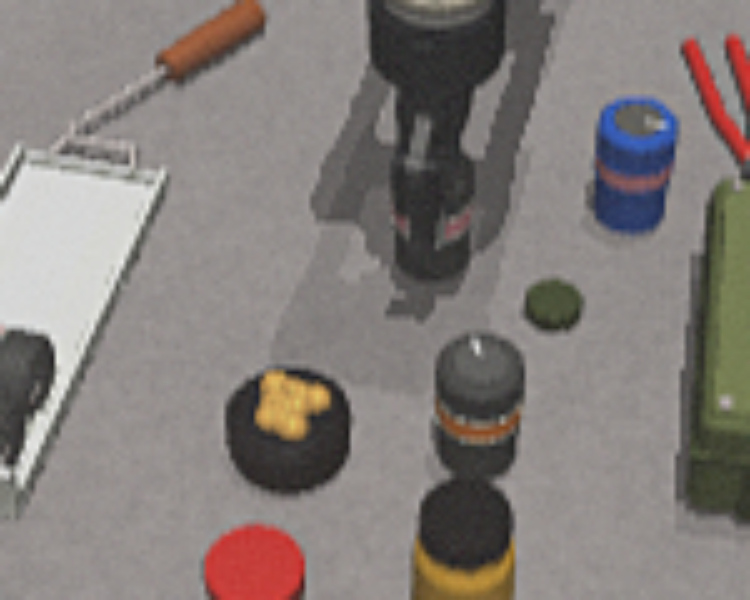

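Hanging about 20 mm above free bench. I'll lower it further, slowing near contact.

```bash
python3 -m pendant '[[30,0,0,11,0,0,0],[30,0,0,3,0,0,0],[30,0,0,2,0,0,0],[30,0,0,0,0,0,0]]'
python3 - <<'E'
from h import *
stat()
E
```

```text
t: 18.92
tool_pos: [0.4808, 0.0024, 0.0433]
eef_rot: [[0.048, 0.999, 0.006], [0.999, -0.048, 0.0], [0.001, 0.006, -1.0]]
contact_force: [-0.2, 0.3, -1.7]
grip_width: 0.55
t 18.93 q [-0.1137  0.0492  1.7974  0.001   1.2893 -0.0655] p [0.4808 0.0024 0.0433] f [-0.2486  0.2708 -1.6742] g 0.55
[[ 0.0484  0.9988  0.0058]
 [ 0.9988 -0.0484  0.0003]
 [ 0.0006  0.0058 -1.    ]]
```

```bash
for i in 1; do python3 -m pendant '[[30,0,0,3,0,0,0],[30,0,0,2,0,0,0]]'; python3 -m pendant '[[30,0,0,1.5,0,0,0],[30,0,0,1,0,0,0]]'; python3 -m pendant '[[30,0,0,1,0,0,0]]'; done
```

```text
t: 19.18
tool_pos: [0.4813, 0.0022, 0.0387]
eef_rot: [[0.049, 0.999, 0.007], [0.999, -0.049, 0.0], [0.0, 0.007, -1.0]]
contact_force: [-0.2, -0.1, -1.9]
grip_width: 0.547
t: 19.42
tool_pos: [0.4815, 0.0023, 0.0369]
eef_rot: [[0.049, 0.999, 0.007], [0.999, -0.049, 0.0], [0.001, 0.007, -1.0]]
contact_force: [-2.8, 1.0, 7.5]
grip_width: 0.549
t: 19.55
tool_pos: [0.4815, 0.0023, 0.0369]
eef_rot: [[0.049, 0.999, 0.007], [0.999, -0.049, 0.0], [0.0, 0.007, -1.0]]
contact_force: [-2.9, 1.1, 6.0]
grip_width: 0.548
```

```bash
python3 -m pendant '[[52,0,0,0,0,0,0],[60,0,0,0,0,0,0],[75,0,0,0,0,0,0],[85,0,0,0,0,0,0],[85,0,0,-20,0,0,0]]';  python3 -m pendant '[[85,0,0,-60,0,0,0],[85,0,0,-60,0,0,0],[85,0,0,-10,0,0,0],[85,0,0,0,0,0,0]]'
python3 - <<'E'
from h import *
stat()
for n in ("wrist","scene","top"):
    d=env.get_image(n);cv2.imwrite(f'pics/{n}10.png',d['image'][:,:,::-1])
E
```

```text
t: 20.18
tool_pos: [0.4805, 0.0023, 0.0558]
eef_rot: [[0.049, 0.999, 0.005], [0.999, -0.049, 0.0], [0.001, 0.005, -1.0]]
contact_force: [0.0, -1.2, 0.9]
grip_width: 0.998
t: 20.68
tool_pos: [0.4797, 0.0023, 0.1892]
eef_rot: [[0.049, 0.999, 0.005], [0.999, -0.049, 0.0], [0.001, 0.005, -1.0]]
contact_force: [-0.3, 0.4, -0.7]
grip_width: 0.994
t 20.68 q [-0.1142 -0.0613  1.6043  0.0009  1.594  -0.0655] p [0.4797 0.0023 0.1892] f [-0.2542  0.391  -0.6564] g 0.994
[[ 0.0486  0.9988  0.0046]
 [ 0.9988 -0.0486  0.0004]
 [ 0.0006  0.0046 -1.    ]]
```

View pics/scene10.png

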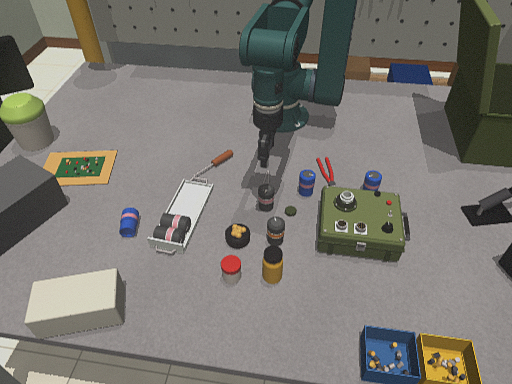

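View pics/wrist10.png

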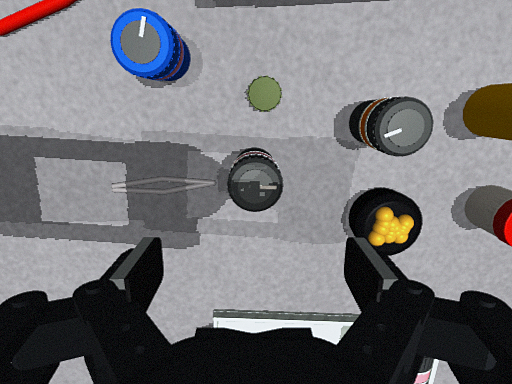

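Run:
```python
from h import *
s=env.state(); d=env.get_image("wrist")
print(wray(d,s,255,185,.078), wray(d,s,255,152,.0))
t=env.get_image("top"); im=t["image"]
cv2.imwrite("pics/t10c.png",cv2.resize(im[140:240,190:300,::-1],None,fx=6,fy=6,interpolation=2))
print(proj(t,[.481,.002,.078]),proj(t,[.481,.002,0]))
```

```text
[0.48121919 0.00397866 0.078     ] [0.4823548  0.01978513 0.        ]
[234.23285952 204.9001204 ] [235.7320551  208.87774195]
```

View pics/t10c.png

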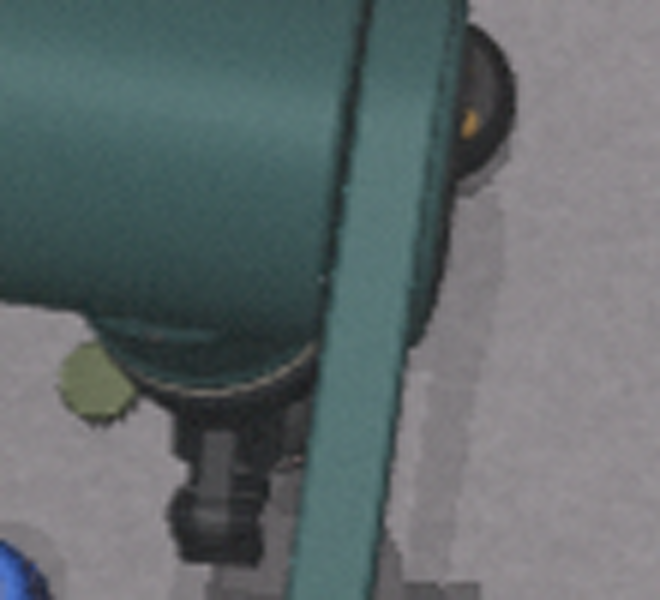

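```bash
python3 -m pendant '[[85,-40,0,0,0,0,0.04],[85,-40,0,0,0,0.1,0],[85,0,0,0,0,0.17,0],[85,0,0,0,0,0.17,0],[85,0,0,0,0,0.17,0]]';  python3 -m pendant '[[85,0,0,0,0,0.17,0],[85,0,0,0,0,0.17,0],[85,0,0,0,0,0.1,0],[85,0,0,0,0,0,0]]'
python3 - <<'E'
from h import *
stat()
for n in ("scene",):
    d=env.get_image(n);cv2.imwrite(f'pics/{n}11.png',d['image'][:,:,::-1])
E
```

```text
t: 21.55
tool_pos: [0.4718, -0.0761, 0.1826]
eef_rot: [[0.07, 0.997, 0.045], [0.804, -0.083, 0.589], [0.591, -0.004, -0.807]]
contact_force: [-0.7, 0.0, -0.6]
grip_width: 0.994
t: 22.05
tool_pos: [0.4701, -0.0779, 0.1768]
eef_rot: [[0.055, 0.996, 0.073], [0.456, -0.09, 0.885], [0.888, -0.015, -0.459]]
contact_force: [-0.5, 0.4, 0.5]
grip_width: 0.995
t 22.05 q [-0.7844  0.3002  1.5966  0.8313  1.9779 -0.6465] p [ 0.4701 -0.0779  0.1768] f [-0.4538  0.3587  0.4505] g 0.995
[[ 0.0547  0.9958  0.0735]
 [ 0.4564 -0.0904  0.8852]
 [ 0.8881 -0.0149 -0.4594]]
```

View pics/scene11.png

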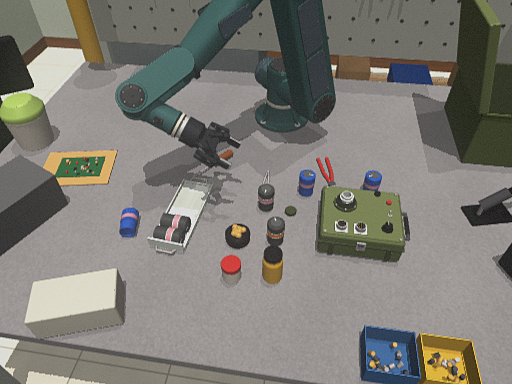

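Run:
```python
from h import *
s=env.state();R=s["eef_rot"];z=R[:,2];P=np.array([.4812,.003,.050])
print(todelta(P-.07*z),todelta(P+.023*z))
```

```text
[-75.7   5.3  61. ] [-75.7   5.3 154. ]
```

```bash
python3 -m pendant '[[85,-35,2,30,0,0,-0.017],[85,-35,2,25,0,0,0],[85,-5,1,5,0,0,0],[85,0,0,0,0,0,0]]'
python3 - <<'E'
from h import *
stat()
s=env.state();R=s["eef_rot"];z=R[:,2];P=np.array([.4812,.003,.050])
print(todelta(P-.07*z),todelta(P+.023*z))
d=env.get_image("wrist");cv2.imwrite('pics/w12.png',d['image'][:,:,::-1])
d=env.get_image("scene");cv2.imwrite('pics/s12.png',cv2.resize(d['image'][100:270,130:330,::-1],None,fx=3.5,fy=3.5))
E
```

```text
t: 22.6
tool_pos: [0.4791, -0.0592, 0.0853]
eef_rot: [[0.026, 0.997, 0.074], [0.47, -0.078, 0.879], [0.882, 0.012, -0.471]]
contact_force: [-0.1, 0.3, 0.9]
grip_width: 0.994
t 22.6 q [-0.7477  0.4052  1.6633  0.8014  1.8265 -0.7869] p [ 0.4791 -0.0592  0.0853] f [-0.0715  0.2724  0.8909] g 0.994
[[ 0.0262  0.9969  0.074 ]
 [ 0.4701 -0.0776  0.8792]
 [ 0.8822  0.0117 -0.4707]]
[-1.8 -3.1  1.4] [-1.8 -3.1 94.4]
```

View pics/s12.png

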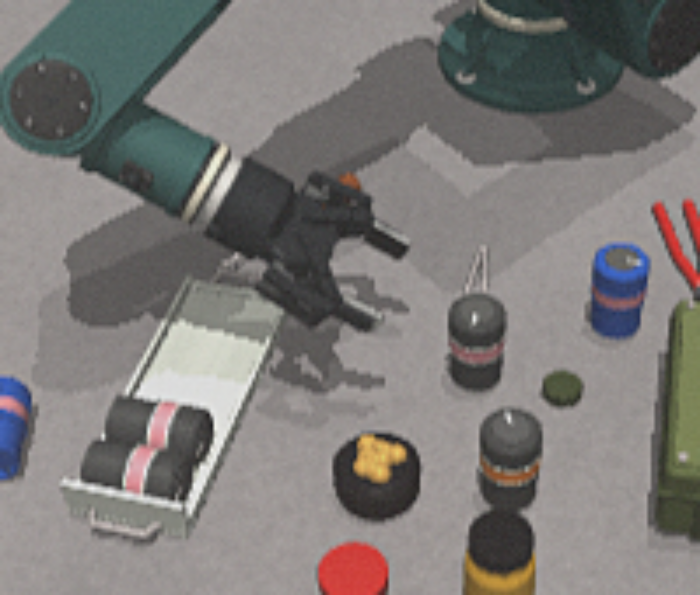

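View pics/w12.png

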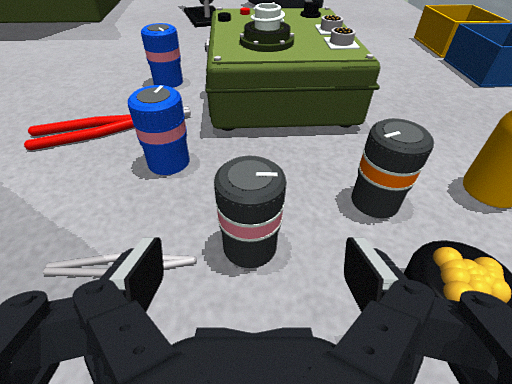

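```bash
python3 -m pendant '[[85,-2,-3,30,0,0,0.013],[85,0,0,40,0,0,0],[85,0,0,16,0,0,0],[85,0,0,4,0,0,0],[85,0,0,0,0,0,0]]'
python3 - <<'E'
from h import *
stat()
s=env.state();R=s["eef_rot"];z=R[:,2];P=np.array([.4812,.003,.050])
print(todelta(P+.023*z))
d=env.get_image("wrist");cv2.imwrite('pics/w13.png',d['image'][:,:,::-1])
d=env.get_image("scene");cv2.imwrite('pics/s13.png',cv2.resize(d['image'][100:270,130:330,::-1],None,fx=3.5,fy=3.5))
E
```

```text
t: 23.32
tool_pos: [0.488, 0.0156, 0.0469]
eef_rot: [[0.027, 0.996, 0.084], [0.479, -0.086, 0.873], [0.877, 0.017, -0.48]]
contact_force: [0.0, -0.2, 0.0]
grip_width: 0.997
t 23.32 q [-0.6332  0.3959  1.7715  0.8596  1.673  -0.7945] p [0.488  0.0156 0.0469] f [ 0.0069 -0.1536  0.0167] g 0.997
[[ 0.0266  0.9961  0.0838]
 [ 0.4794 -0.0863  0.8733]
 [ 0.8772  0.017  -0.4799]]
[-3.5 -5.6  9.9]
```

View pics/s13.png

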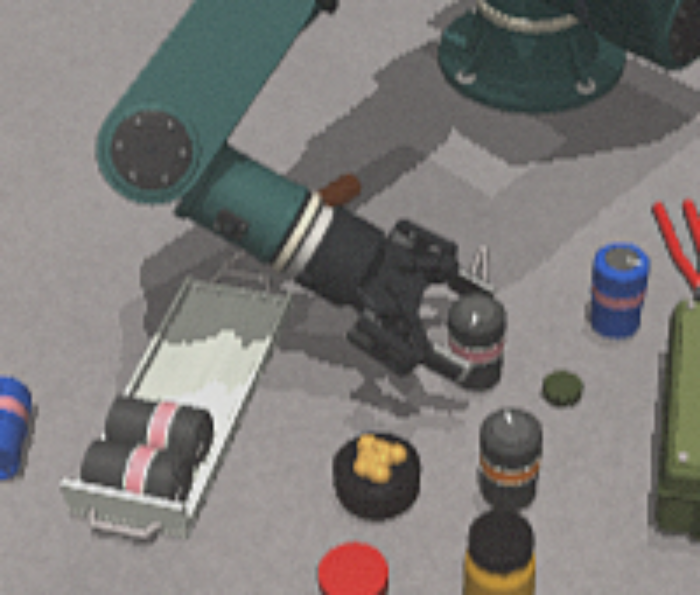

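View pics/w13.png

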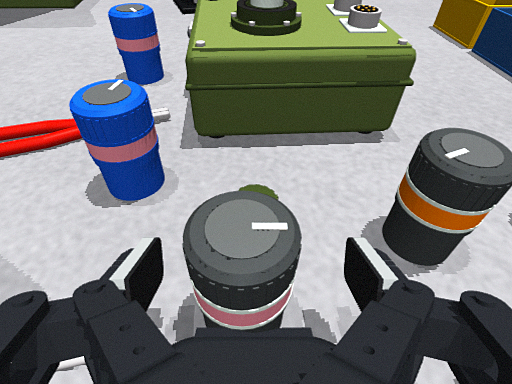

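```bash
python3 -m pendant '[[85,-3.5,-5.5,5,0,0,0.02],[85,0,0,5,0,0,0],[85,0,0,0,0,0,0]]'
python3 - <<'E'
from h import *
stat()
s=env.state();R=s["eef_rot"];z=R[:,2];P=np.array([.4812,.003,.050])
print(todelta(P+.023*z))
d=env.get_image("wrist");cv2.imwrite('pics/w14.png',d['image'][:,:,::-1])
E
```

```text
t: 23.8
tool_pos: [0.4836, 0.0217, 0.0387]
eef_rot: [[0.048, 0.995, 0.087], [0.478, -0.099, 0.873], [0.877, -0.001, -0.481]]
contact_force: [0.4, -0.1, 0.5]
grip_width: 0.993
t 23.8 q [-0.6295  0.3968  1.7927  0.8618  1.6537 -0.7876] p [0.4836 0.0217 0.0387] f [ 0.4484 -0.1429  0.5289] g 0.993
[[ 0.0482  0.9951  0.0866]
 [ 0.4781 -0.0991  0.8727]
 [ 0.877  -0.0007 -0.4806]]
[ 0.8 -0.5  1. ]
```

View pics/w14.png

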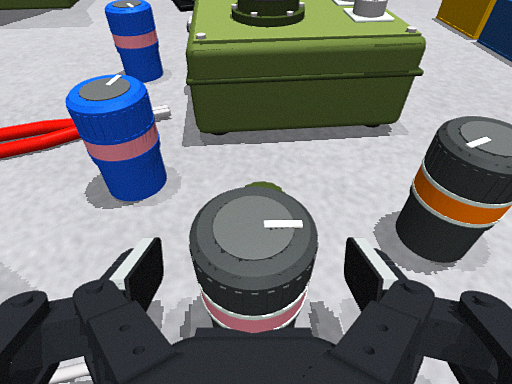

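```bash
python3 -m pendant '[[60,0,0,0,0,0,0],[45,0,0,0,0,0,0],[30,0,0,0,0,0,0],[30,0,0,0,0,0,0]]'
python3 - <<'E'
from h import *
stat()
d=env.get_image("wrist");cv2.imwrite('pics/w15.png',d['image'][:,:,::-1])
d=env.get_image("scene");cv2.imwrite('pics/s15.png',cv2.resize(d['image'][100:270,130:330,::-1],None,fx=3.5,fy=3.5))
E
```

```text
t: 24.35
tool_pos: [0.4837, 0.0214, 0.039]
eef_rot: [[0.048, 0.995, 0.086], [0.478, -0.099, 0.873], [0.877, -0.0, -0.481]]
contact_force: [-0.1, 0.1, 0.3]
grip_width: 0.545
t 24.35 q [-0.6297  0.3967  1.792   0.8615  1.6543 -0.7876] p [0.4837 0.0214 0.039 ] f [-0.1425  0.1246  0.3227] g 0.545
[[ 0.0477  0.9951  0.0865]
 [ 0.4783 -0.0988  0.8726]
 [ 0.8769 -0.0003 -0.4807]]
```

View pics/w15.png

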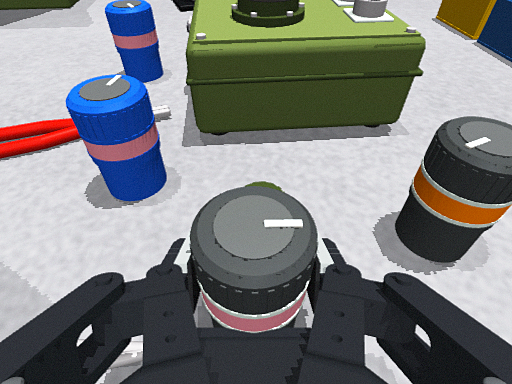

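View pics/s15.png

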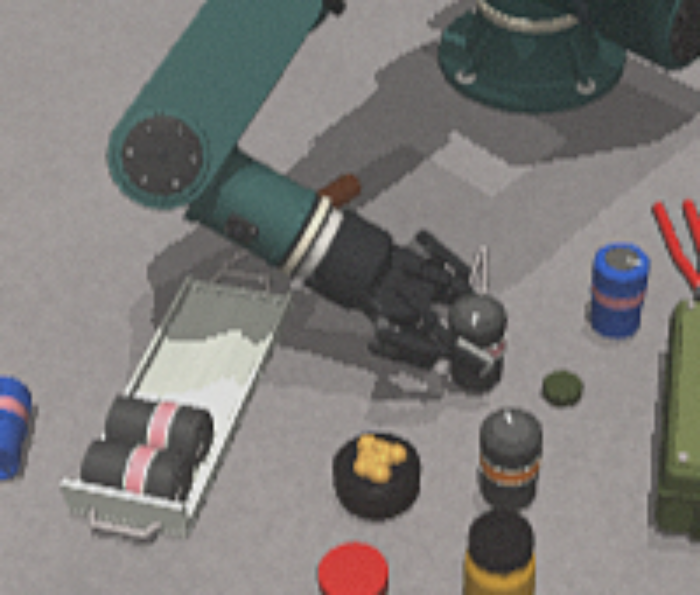

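```bash
python3 -m pendant '[[30,8,0,-4,0,0,0],[30,26,0,-14,0,0,0],[30,44,0,-24,0,0,0],[30,26,0,-14,0,0,0],[30,0,0,0,0,-0.08,0]]'; python3 -m pendant '[[30,0,0,0,0,-0.17,0],[30,0,0,0,0,-0.17,0],[30,0,0,0,0,-0.17,0],[30,0,0,0,0,-0.17,0],[30,0,0,0,0,-0.17,0]]'
python3 - <<'E'
from h import *
stat()
d=env.get_image("scene");cv2.imwrite('pics/s16.png',cv2.resize(d['image'][100:270,130:330,::-1],None,fx=3.5,fy=3.5))
E
```

```text
t: 25.08
tool_pos: [0.483, 0.0224, 0.1593]
eef_rot: [[0.061, 0.995, 0.081], [0.548, -0.101, 0.83], [0.834, -0.006, -0.551]]
contact_force: [0.2, -0.5, -2.4]
grip_width: 0.549
t: 25.7
tool_pos: [0.482, 0.02, 0.1622]
eef_rot: [[0.108, 0.994, 0.01], [0.988, -0.109, 0.11], [0.11, -0.002, -0.994]]
contact_force: [0.1, -0.4, -2.4]
grip_width: 0.549
t 25.7 q [-0.1512 -0.046   1.6476  0.1104  1.5473 -0.045 ] p [0.482  0.02   0.1622] f [ 0.0987 -0.3951 -2.3867] g 0.549
[[ 0.1085  0.9941  0.0095]
 [ 0.988  -0.1089  0.1099]
 [ 0.1103 -0.0025 -0.9939]]
```

View pics/s16.png

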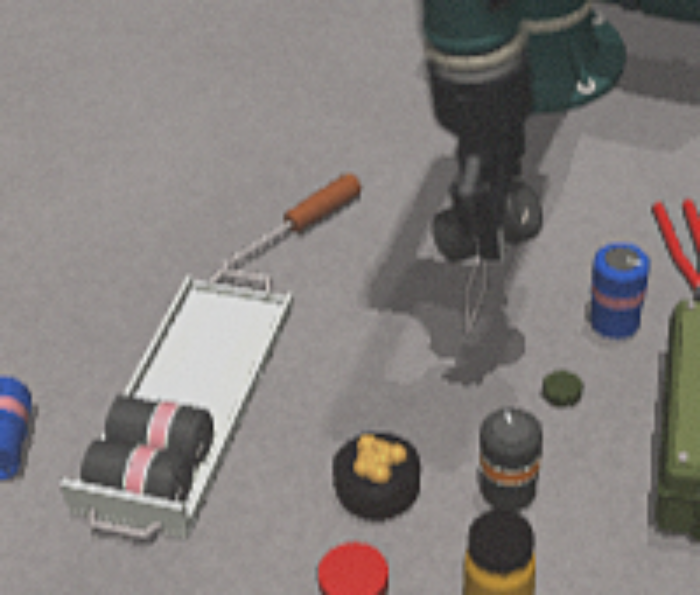

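```bash
python3 -m pendant '[[30,0,0,0,0,-0.16,-0.02],[30,0,0,0,0,-0.16,0],[30,0,0,0,0,-0.16,0],[30,0,0,0,0,-0.11,0],[30,0,0,0,0,0,0]]'
cat >> h.py <<'E'
M=np.array([-.0089,0,-.0163]); A=np.array([.877,0,-.481])
def can():
    s=env.state();R=s["eef_rot"]; return s["tool_pos"]+R@M, R@A
E
python3 - <<'E'
from h import *
stat(); print(can())
d=env.get_image("wrist");cv2.imwrite('pics/w17.png',d['image'][:,:,::-1])
d=env.get_image("top");cv2.imwrite('pics/t17.png',cv2.resize(d['image'][110:260,270:370,::-1],None,fx=4,fy=4,interpolation=2))
E
```

```text
t: 26.38
tool_pos: [0.4796, 0.0261, 0.1632]
eef_rot: [[0.072, 0.996, -0.043], [0.88, -0.084, -0.467], [-0.469, -0.004, -0.883]]
contact_force: [0.5, 0.5, -1.8]
grip_width: 0.543
t 26.38 q [ 0.2376  0.0765  1.5946 -0.4606  1.6334  0.3293] p [0.4796 0.0261 0.1632] f [ 0.4524  0.5362 -1.7793] g 0.543
[[ 0.0721  0.9965 -0.0431]
 [ 0.8803 -0.0839 -0.4669]
 [-0.4688 -0.0043 -0.8833]]
(array([0.4796, 0.0259, 0.1817]), array([0.084 , 0.9966, 0.0137]))
```

View pics/w17.png

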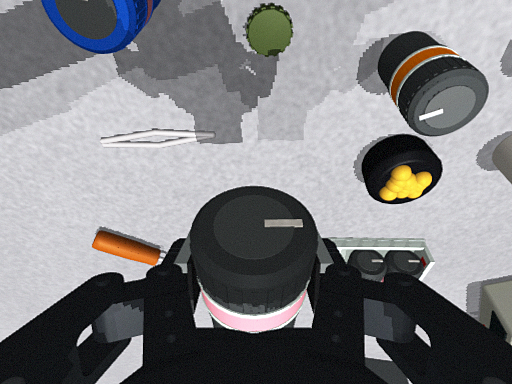

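View pics/t17.png

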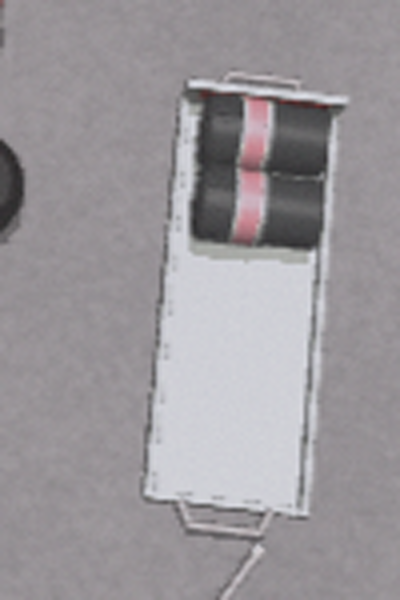

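Run:
```python
from h import *
np.set_printoptions(precision=4,suppress=True)
d=env.get_image("top"); im=d["image"].astype(int)
b=im.min(2)
c=-d["R"].T@d["t"];print("cam",c)
for v in range(185,232,8):
    r=b[v,295:370]; on=np.where(r>165)[0]+295; L,Rr=on.min(),on.max()
    print(v,L,Rr,ray(d,L-.5,v,.016)[:2],ray(d,L-.5,v,0)[:2],ray(d,Rr+.5,v,.016)[:2], "w16",np.linalg.norm(ray(d,L-.5,v,.016)-ray(d,Rr+.5,v,.016)))
s=env.get_image("scene");cv2.imwrite('pics/s18.png',cv2.resize(s['image'][170:260,140:225,::-1],None,fx=6,fy=6,interpolation=2))
```

```text
cam [ 0.3642 -0.0461  0.9641]
185 311 350 [ 0.5459 -0.1894] [ 0.549  -0.1918] [ 0.5486 -0.2927] w16 0.10334677506878429
193 310 349 [ 0.5249 -0.1868] [ 0.5276 -0.1892] [ 0.5276 -0.2897] w16 0.10295524591408105
201 309 349 [ 0.5041 -0.1843] [ 0.5064 -0.1866] [ 0.5068 -0.2893] w16 0.10513279951747784
209 309 348 [ 0.4835 -0.1843] [ 0.4855 -0.1866] [ 0.4861 -0.2864] w16 0.10218481813984562
217 308 348 [ 0.4629 -0.1817] [ 0.4646 -0.184 ] [ 0.4656 -0.286 ] w16 0.10434901398265879
225 307 347 [ 0.4426 -0.1792] [ 0.4439 -0.1814] [ 0.4452 -0.2831] w16 0.10395957652227328
```

View pics/s18.png

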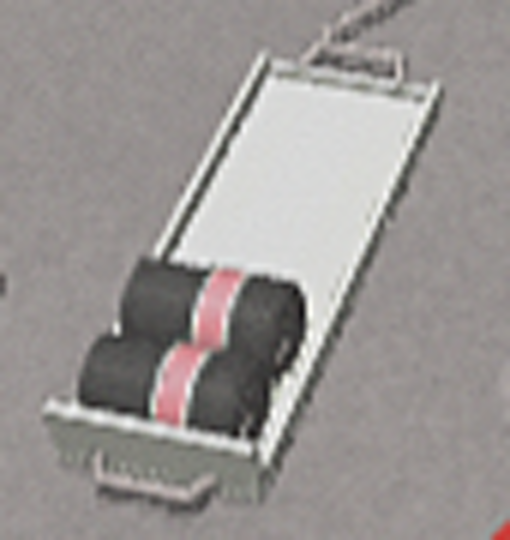

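Run:
```python
from h import *
c,a=can(); R=env.state()["eef_rot"]
print(R.T@(np.array([.501,-.2367,.12])-c)*1000, R.T@np.array([0,0,1]))
```

```text
[-197.39186108   43.27989834  177.20451943] [-4.68855592e-01  8.35657601e-04 -8.83274440e-01]
```

```bash
python3 -m pendant '[[30,-25,5,14,0,-0.01,0.009],[30,-48,9,26,0,0,0],[30,-50,10,27,0,0,0],[30,-50,10,27,0,0,0],[30,-35,6,19,0,0,0]]';python3 -m pendant '[[30,-10,2,6,0,0,0],[30,8,0,15,0,0,0],[30,8,0,15,0,0,0],[30,0,0,0,0,0,0]]'
python3 - <<'E'
from h import *
stat(); c,a=can(); R=env.state()["eef_rot"]; print(c,a)
print(R.T@(np.array([.501,-.2367,.08])-c)*1000)
d=env.get_image("scene");cv2.imwrite('pics/s19.png',cv2.resize(d['image'][100:270,130:330,::-1],None,fx=3.5,fy=3.5))
d=env.get_image("wrist");cv2.imwrite('pics/w19.png',d['image'][:,:,::-1])
E
```

```text
t: 27.2
tool_pos: [0.4976, -0.2246, 0.1682]
eef_rot: [[0.094, 0.995, -0.035], [0.877, -0.1, -0.47], [-0.471, 0.013, -0.882]]
contact_force: [0.4, 0.4, -2.2]
grip_width: 0.55
t: 27.7
tool_pos: [0.4964, -0.2387, 0.131]
eef_rot: [[0.101, 0.994, -0.039], [0.878, -0.108, -0.467], [-0.468, 0.013, -0.884]]
contact_force: [0.3, -0.8, -1.6]
grip_width: 0.547
t 27.7 q [-0.2795  0.0825  1.6546 -0.4921  1.332  -0.0673] p [ 0.4964 -0.2387  0.131 ] f [ 0.2914 -0.7652 -1.6398] g 0.547
[[ 0.1014  0.9941 -0.0386]
 [ 0.8779 -0.1077 -0.4665]
 [-0.4679  0.0134 -0.8837]]
[ 0.4961 -0.2389  0.1496] [0.1075 0.9943 0.0147]
[35.0285  3.6776 60.2639]
```

View pics/s19.png

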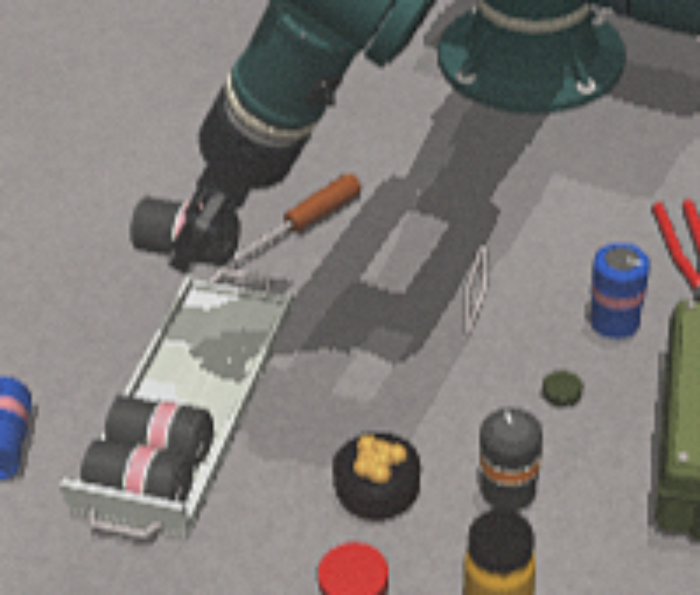

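View pics/w19.png

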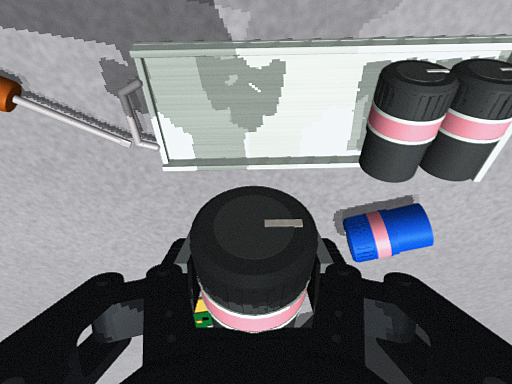

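```bash
cat >> h.py <<'E'
from scipy.spatial.transform import Rotation as Ro
def plan(mid,yaw=-.093):
    y=np.array([np.cos(yaw),np.sin(yaw),0]);a=np.array([-np.sin(yaw),np.cos(yaw),0]);b=np.array([0,0,-1.])
    k=np.hypot(.877,.481);ca,sa=.877/k,.481/k
    Rt=np.stack([ca*a+sa*b,y,-sa*a+ca*b],1)
    s=env.state();R=s["eef_rot"]
    tcp=np.array(mid)-Rt@M
    print("shift",np.round(R.T@(tcp-s["tool_pos"])*1000,1),"rot",np.round(Ro.from_matrix(R.T@Rt).as_rotvec(),4))
E
python3 -c "
from h import *
plan([.501,-.2367,.12]);plan([.501,-.2367,.06])"
```

```text
shift [17.3  2.6 26.8] rot [ 0.0079 -0.0132 -0.0206]
shift [45.5  1.6 79.7] rot [ 0.0079 -0.0132 -0.0206]
```

```bash
python3 -m pendant '[[30,16,2.5,26,0.008,-0.013,-0.02],[30,12,0,22,0,0,0],[30,12,0,22,0,0,0],[30,0,0,0,0,0,0]]'
python3 -c "
from h import *
stat();print(can());plan([.501,-.2367,.06]);plan([.501,-.2367,.033])"
```

```text
t: 28.3
tool_pos: [0.5051, -0.2354, 0.0544]
eef_rot: [[0.08, 0.996, -0.036], [0.872, -0.087, -0.481], [-0.482, 0.007, -0.876]]
contact_force: [0.5, -0.3, -2.2]
grip_width: 0.549
t 28.3 q [-0.2604  0.1758  1.7218 -0.5346  1.196   0.0162] p [ 0.5051 -0.2354  0.0544] f [ 0.4536 -0.3188 -2.2483] g 0.549
[[ 0.0797  0.9962 -0.0355]
 [ 0.8723 -0.0869 -0.4812]
 [-0.4825  0.0074 -0.8759]]
(array([ 0.5049, -0.2353,  0.0729]), array([ 0.087 ,  0.9965, -0.0018]))
shift [ 4.7 -4.  12.1] rot [0.0093 0.0018 0.0017]
shift [17.8 -4.2 35.8] rot [0.0093 0.0018 0.0017]
```

```bash
python3 -m pendant '[[30,6,-4,14,0.009,0.002,0.002],[30,6,0,11,0,0,0],[30,2,-2,4,0,0,0],[30,0,0,0,0,0,0]]'
python3 - <<'E'
from h import *
stat();print(can());plan([.501,-.2367,.028])
d=env.get_image("scene");cv2.imwrite('pics/s20.png',cv2.resize(d['image'][130:260,130:260,::-1],None,fx=5,fy=5,interpolation=2))
d=env.get_image("top");cv2.imwrite('pics/t20.png',cv2.resize(d['image'][110:250,280:380,::-1],None,fx=4,fy=4,interpolation=2))
E
```

```text
t: 28.8
tool_pos: [0.5014, -0.2369, 0.0238]
eef_rot: [[0.084, 0.996, -0.039], [0.872, -0.092, -0.481], [-0.482, 0.006, -0.876]]
contact_force: [0.3, -0.8, -1.9]
grip_width: 0.548
t 28.8 q [-0.265   0.2098  1.7517 -0.5481  1.1427  0.0517] p [ 0.5014 -0.2369  0.0238] f [ 0.3006 -0.7688 -1.9036] g 0.548
[[ 0.0835  0.9957 -0.0391]
 [ 0.8721 -0.092  -0.4806]
 [-0.4822  0.0061 -0.8761]]
(array([ 0.5013, -0.2369,  0.0423]), array([ 0.092 ,  0.996 , -0.0015]))
shift [ 7.1 -0.5 12.5] rot [ 0.0057  0.0015 -0.0022]
```

View pics/s20.png

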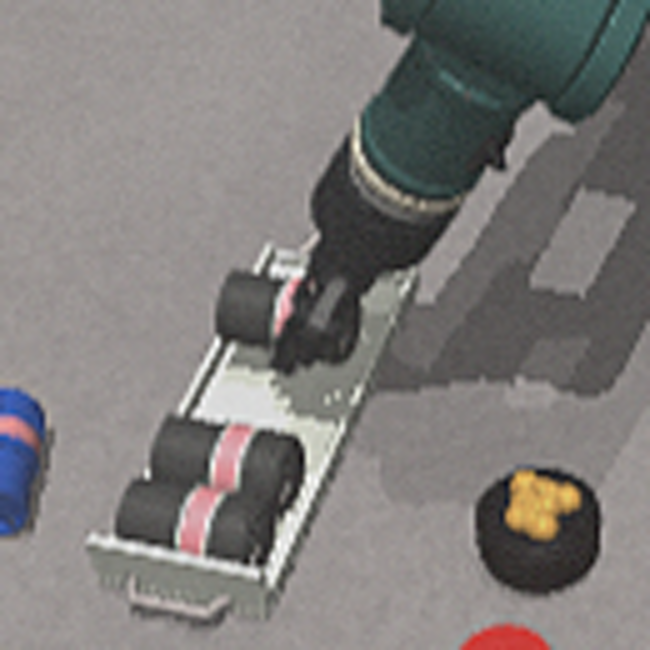

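View pics/t20.png

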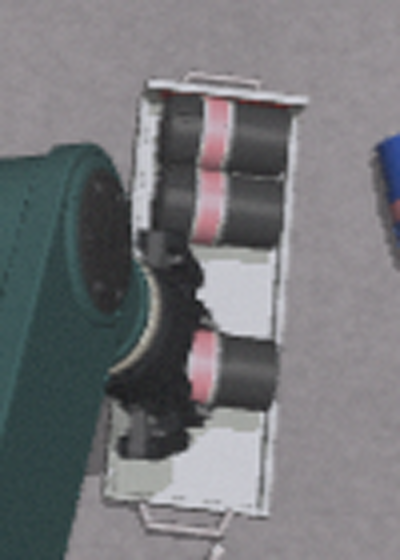

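Run:
```python
from h import *
c,a=can(); d=env.get_image("top"); s=env.get_image("scene")
e=c-.039*a
f=lambda p:((p[0]-280+.5)*4,(p[1]-110+.5)*4); g=lambda p:((p[0]-130+.5)*5,(p[1]-130+.5)*5)
print("pred mouth end top/scene",f(proj(d,e)),g(proj(s,e)), "z+22:",f(proj(d,e+[0,0,.0225])),g(proj(s,e+[0,0,.0225])),g(proj(s,e-[0,0,.0225])))
x=.4977
for y,z in[(-.2366-.047,.016),(-.2366-.047,.004),(-.2366-.052,.016)]: print(f(proj(d,[x,y,z])),g(proj(s,[x,y,z])))
```

```text
pred mouth end top/scene (np.float64(269.56945557050835), np.float64(372.8644615711419)) (np.float64(230.1606604984775), np.float64(307.1248057807074)) z+22: (np.float64(278.7134931468436), np.float64(367.7542592901409)) (np.float64(224.83506649612082), np.float64(281.1795013398938)) (np.float64(235.3532866138255), np.float64(332.42231538253))
(np.float64(271.28134519786977), np.float64(379.80822843717)) (np.float64(224.62664247115057), np.float64(335.58578511629594))
(np.float64(266.6884189161208), np.float64(382.27867791373944)) (np.float64(227.40443319872185), np.float64(348.75340641943836))
(np.float64(279.09422896667957), np.float64(380.0061804922989)) (np.float64(216.91188388985736), np.float64(334.7470984253953))
```

```bash
python3 -m pendant '[[30,4.5,-0.5,6,0.006,0,-0.002],[30,2,0,3,0,0,0],[30,0,0,0,0,0,0]]'; python3 -m pendant '[[30,0.5,0,1,0,0,0],[30,0,0,0,0,0,0]]'
python3 - <<'E'
from h import *
print(can());plan([.501,-.2355,.028])
E
```

```text
t: 29.38
tool_pos: [0.5022, -0.2357, 0.0134]
eef_rot: [[0.083, 0.996, -0.043], [0.872, -0.093, -0.481], [-0.483, 0.002, -0.876]]
contact_force: [-0.3, -0.6, -2.0]
grip_width: 0.547
t: 29.62
tool_pos: [0.5022, -0.2357, 0.0121]
eef_rot: [[0.082, 0.996, -0.043], [0.872, -0.093, -0.481], [-0.483, 0.002, -0.876]]
contact_force: [-0.6, 0.1, -1.4]
grip_width: 0.543
(array([ 0.50215035, -0.23567135,  0.03072108]), array([ 0.09303572,  0.99590687, -0.00196537]))
shift [ 1.4 -1.2  2.3] rot [ 0.0018  0.002  -0.0012]
```

```bash
python3 -m pendant '[[30,0.5,0,1,0,0,0],[30,0,0,0,0,0,0]]';  python3 -m pendant '[[30,0.5,0,1,0,0,0],[30,0,0,0,0,0,0]]';  python3 -m pendant '[[30,0.5,0,1,0,0,0]]'
```

```text
t: 29.88
tool_pos: [0.5023, -0.2359, 0.0111]
eef_rot: [[0.083, 0.996, -0.043], [0.872, -0.093, -0.481], [-0.483, 0.002, -0.876]]
contact_force: [0.5, -0.7, -1.4]
grip_width: 0.547
t: 30.12
tool_pos: [0.5023, -0.2359, 0.01]
eef_rot: [[0.083, 0.996, -0.043], [0.872, -0.093, -0.481], [-0.483, 0.003, -0.876]]
contact_force: [1.0, -0.8, -1.5]
grip_width: 0.547
t: 30.25
tool_pos: [0.5025, -0.236, 0.009]
eef_rot: [[0.083, 0.996, -0.042], [0.872, -0.093, -0.481], [-0.483, 0.003, -0.876]]
contact_force: [-0.3, 0.5, -1.6]
grip_width: 0.548
```

```bash
python3 -m pendant '[[30,0.4,0,0.8,0,0,0]]';  python3 -m pendant '[[30,0.4,0,0.8,0,0,0]]';  python3 -m pendant '[[30,0,0,0,0,0,0]]'
```

```text
t: 30.38
tool_pos: [0.5024, -0.2361, 0.0084]
eef_rot: [[0.083, 0.996, -0.043], [0.872, -0.093, -0.481], [-0.483, 0.003, -0.876]]
contact_force: [-2.9, 2.4, 3.9]
grip_width: 0.548
t: 30.5
tool_pos: [0.5024, -0.2362, 0.0084]
eef_rot: [[0.083, 0.996, -0.043], [0.871, -0.094, -0.482], [-0.484, 0.003, -0.875]]
contact_force: [-4.0, 4.5, 6.7]
grip_width: 0.546
t: 30.62
tool_pos: [0.5026, -0.2361, 0.0085]
eef_rot: [[0.083, 0.996, -0.042], [0.871, -0.093, -0.482], [-0.484, 0.003, -0.875]]
contact_force: [0.2, -0.7, -2.2]
grip_width: 0.542
```

```bash
python3 -m pendant '[[50,0,0,0,0,0,0],[54,0,0,0,0,0,0],[62,0,0,0,0,0,0],[66,0,0,0,0,0,0]]'
python3 - <<'E'
from h import *
stat()
d=env.get_image("scene");cv2.imwrite('pics/s21.png',cv2.resize(d['image'][150:260,130:240,::-1],None,fx=5,fy=5,interpolation=2))
d=env.get_image("wrist");cv2.imwrite('pics/w21.png',d['image'][:,:,::-1])
E
```

```text
t: 31.12
tool_pos: [0.5034, -0.2367, 0.0088]
eef_rot: [[0.084, 0.996, -0.041], [0.871, -0.093, -0.483], [-0.484, 0.005, -0.875]]
contact_force: [-0.2, -0.3, -0.4]
grip_width: 0.771
t 31.12 q [-0.262   0.2353  1.7567 -0.5582  1.1196  0.0733] p [ 0.5034 -0.2367  0.0088] f [-0.2144 -0.2657 -0.4286] g 0.771
[[ 0.0836  0.9957 -0.0406]
 [ 0.8709 -0.0928 -0.4826]
 [-0.4843  0.005  -0.8749]]
```

View pics/s21.png

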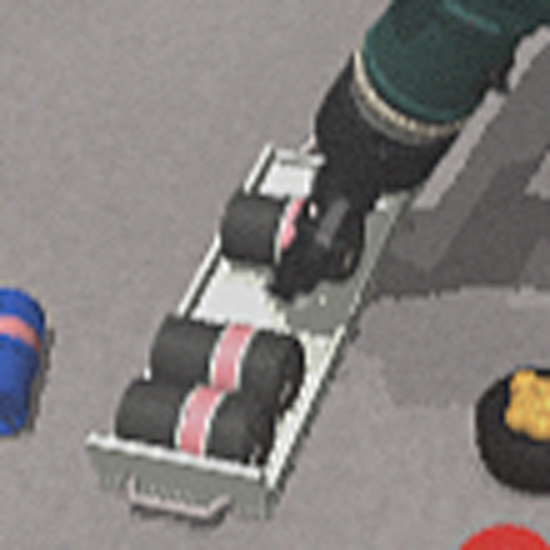

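View pics/w21.png

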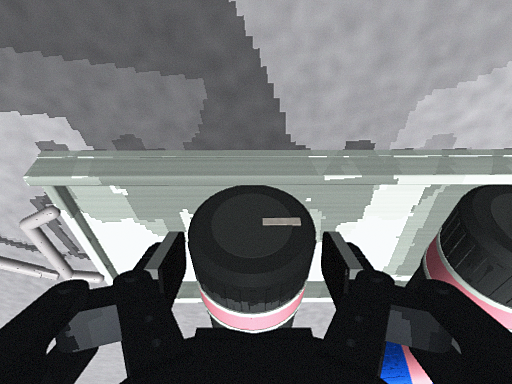

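```bash
python3 -m pendant '[[68,0,0,-12,0,0,0],[70,0,0,-30,0,0,0],[75,0,0,-50,0,0,0],[75,0,0,-50,0,0,0],[75,0,0,0,0,0,0]]'
python3 - <<'E'
from h import *
stat()
d=env.get_image("scene");cv2.imwrite('pics/s22.png',cv2.resize(d['image'][150:260,130:240,::-1],None,fx=5,fy=5,interpolation=2))
d=env.get_image("wrist");cv2.imwrite('pics/w22.png',d['image'][:,:,::-1])
E
```

```text
t: 31.85
tool_pos: [0.5096, -0.165, 0.1393]
eef_rot: [[0.084, 0.996, -0.039], [0.871, -0.093, -0.482], [-0.483, 0.007, -0.875]]
contact_force: [0.1, -0.4, -0.1]
grip_width: 0.877
t 31.85 q [-0.125   0.091   1.6336 -0.5106  1.4149  0.0501] p [ 0.5096 -0.165   0.1393] f [ 0.1176 -0.4241 -0.0656] g 0.877
[[ 0.0845  0.9957 -0.039 ]
 [ 0.8714 -0.0928 -0.4817]
 [-0.4832  0.0067 -0.8755]]
```

View pics/s22.png

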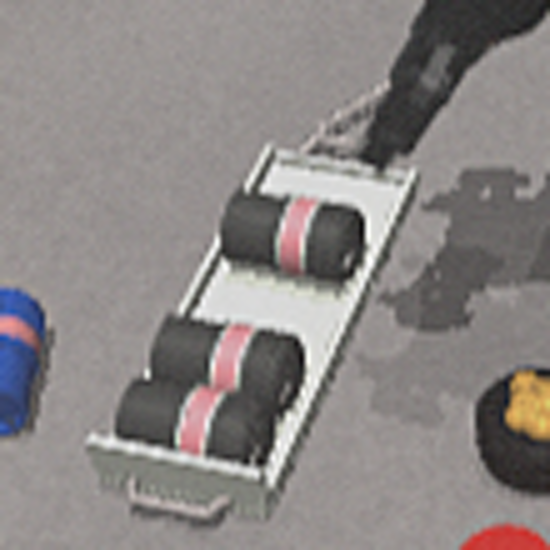

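View pics/w22.png

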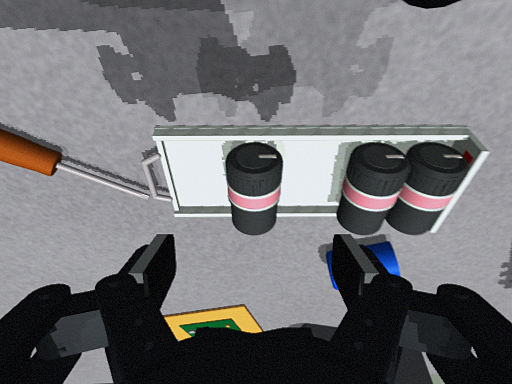

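```bash
python3 -m pendant '[[40,0,0,0,0,0.17,0],[0,0,0,0,0,0.17,0],[0,0,0,0,0,0.165,0],[0,0,0,0,0,0,0],[0,0,0,0,0,0,0]]'
python3 - <<'E'
from h import *
stat(); print(todelta([.4525,-.2205,.15]))
s=env.state();d=env.get_image("wrist");cv2.imwrite('pics/w23.png',d['image'][:,:,::-1])
E
```

```text
t: 32.58
tool_pos: [0.5016, -0.1642, 0.1255]
eef_rot: [[0.095, 0.995, -0.016], [0.995, -0.095, 0.021], [0.019, -0.018, -1.0]]
contact_force: [-0.5, -0.1, -0.9]
grip_width: -0.005
t 32.58 q [-0.4315  0.0988  1.5703  0.0124  1.4957 -0.3374] p [ 0.5016 -0.1642  0.1255] f [-0.4903 -0.1417 -0.8601] g -0.005
[[ 0.0951  0.9953 -0.0159]
 [ 0.9953 -0.0948  0.0209]
 [ 0.0193 -0.0178 -0.9997]]
[-60.2 -43.9 -24.9]
```

View pics/w23.png

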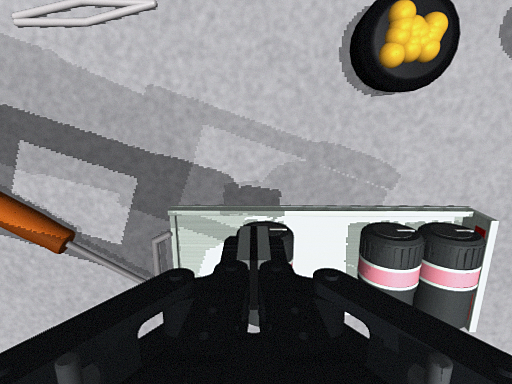

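```bash
python3 -m pendant '[[0,-30,-22,-8,-0.018,-0.02,0],[0,-30,-22,-5,0,0,0],[0,0,0,0,0,0,0],[0,0,0,0,0,0,0]]'
python3 - <<'E'
from h import *
stat(); print(todelta([.4525,-.2205,.10]))
s=env.state();d=env.get_image("wrist");cv2.imwrite('pics/w24.png',d['image'][:,:,::-1])
d=env.get_image("scene");cv2.imwrite('pics/s24.png',cv2.resize(d['image'][150:260,130:240,::-1],None,fx=5,fy=5,interpolation=2))
E
```

```text
t: 33.12
tool_pos: [0.4515, -0.2156, 0.1359]
eef_rot: [[0.085, 0.996, -0.005], [0.996, -0.085, -0.002], [-0.003, -0.004, -1.0]]
contact_force: [-0.1, -0.0, -0.6]
grip_width: -0.003
t 33.12 q [-0.556   0.018   1.6338 -0.0044  1.4924 -0.4707] p [ 0.4515 -0.2156  0.1359] f [-0.1135 -0.0019 -0.6168] g -0.003
[[ 0.0848  0.9964 -0.0046]
 [ 0.9964 -0.0848 -0.0023]
 [-0.0027 -0.0044 -1.    ]]
[-4.7  1.6 35.9]
```

View pics/w24.png

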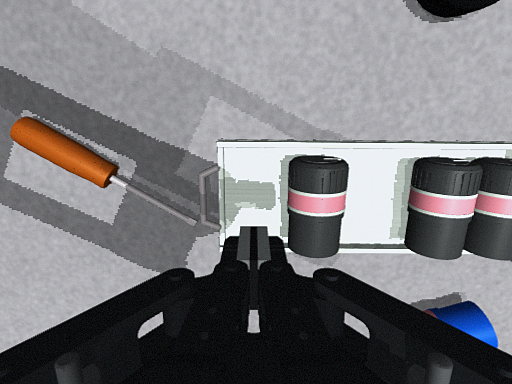

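View pics/s24.png

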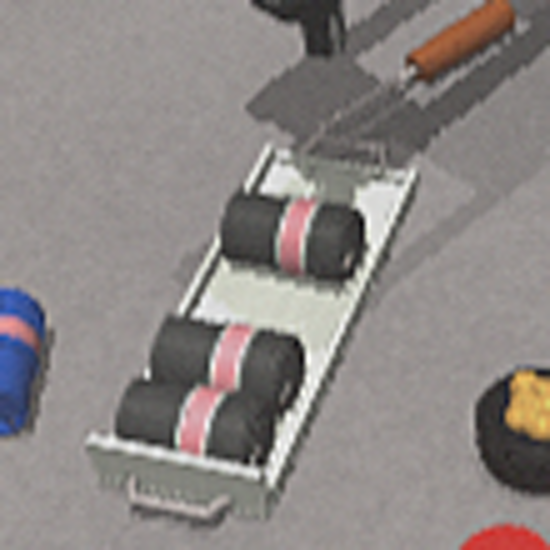

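Run:
```python
from h import *
s=env.state();d=env.get_image("wrist"); R=s["eef_rot"];T=d["tool_from_camera"];cam=R@T[:3,3]+s["tool_pos"]
yaw=-.093; tx=np.array([np.cos(yaw),np.sin(yaw),0]);ty=np.array([-np.sin(yaw),np.cos(yaw),0]);C=np.array([.551,-.2417,0])
def tr(p): return np.round(np.array([(p-C)@tx,(p-C)@ty])*1000,1)
# exact tangents in tray xz-plane: edge ray -> axis at height .028 offset r/cos
def axis(u,v,side,r=.024):
    w=R@T[:3,:3]@np.linalg.solve(d["intrinsics"],[u,v,1.]);
    p=cam+w*(.028-cam[2])/w[2]; wx,wz=w@tx,w[2]; off=r*np.hypot(wx,wz)/abs(wz)
    return p+side*off*tx
print("can L/R",tr(axis(288,212,1)),tr(axis(348,212,-1)))
print("row near L",tr(axis(407,212,1)), tr(axis(405,230,1)))
print("lip inner?",tr(wray(d,s,223,200,.011)),"wall y",tr(wray(d,s,318,143,.016)),tr(wray(d,s,318,250,.016)))
print("can ends",tr(wray(d,s,318,157,.04)),tr(wray(d,s,316,254,.03)))
print("tcp",tr(s["tool_pos"]))
```

```text
can L/R [-46.7  -5.4] [-44.4  -4.8]
row near L [58.7 -4.2] [ 59.4 -21. ]
lip inner? [-128.6   -0.6] wall y [-46.5  52.7] [-39.8 -47.3]
can ends [-50.7  44.9] [-44.6 -44.1]
tcp [-101.4   16.8]
```

```bash
python3 -m pendant '[[0,-4.5,-2,30,0,0,0.008],[0,0,-1,40,0,0,0],[0,0,-1,25,0,0,0],[0,0,0,8,0,0,0],[0,0,0,0,0,0,0]]'
python3 - <<'E'
from h import *
stat()
s=env.state();d=env.get_image("wrist");cv2.imwrite('pics/w25.png',d['image'][:,:,::-1])
yaw=-.093; tx=np.array([np.cos(yaw),np.sin(yaw),0]);ty=np.array([-np.sin(yaw),np.cos(yaw),0]);C=np.array([.551,-.2417,0]);p=s["tool_pos"]-C;print(p@tx,p@ty)
E
```

```text
t: 33.9
tool_pos: [0.4502, -0.2182, 0.0312]
eef_rot: [[0.087, 0.996, -0.002], [0.996, -0.087, -0.004], [-0.004, -0.001, -1.0]]
contact_force: [-0.5, -0.0, 0.4]
grip_width: 0.003
t 33.9 q [-0.5617  0.1089  1.7597 -0.0047  1.2724 -0.4735] p [ 0.4502 -0.2182  0.0312] f [-0.5495 -0.0236  0.4431] g 0.003
[[ 0.0866  0.9962 -0.0018]
 [ 0.9962 -0.0866 -0.0041]
 [-0.0042 -0.0015 -1.    ]]
-0.10250472172001553 0.014085307003197932
```

View pics/w25.png

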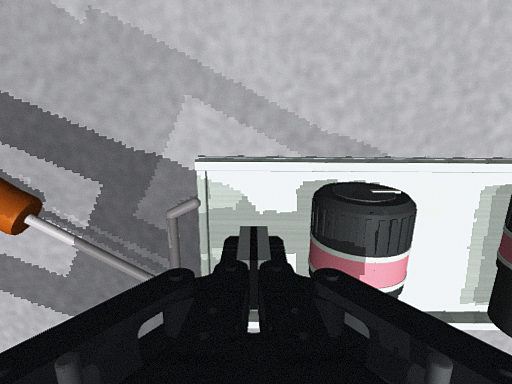

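```bash
python3 -m pendant '[[0,0,0,9,0,0,0.006],[0,0,4,3,0,0,0],[0,0,4,0,0,0,0],[0,0,3,0,0,0,0],[0,0,3,0,0,0,0]]'
cat >> h.py <<'E'
def tray(p=None):
    p=env.state()["tool_pos"] if p is None else p
    yaw=-.093; tx=np.array([np.cos(yaw),np.sin(yaw),0]);ty=np.array([-np.sin(yaw),np.cos(yaw),0]);C=np.array([.551,-.2417,0])
    return np.round([(p-C)@tx*1e3,(p-C)@ty*1e3],1)
def look(n):
    d=env.get_image("wrist");cv2.imwrite(f'pics/{n}.png',d['image'][:,:,::-1])
E
python3 -c "
from h import *
print(tray());look('w26')"
```

```text
t: 34.58
tool_pos: [0.4677, -0.2212, 0.0224]
eef_rot: [[0.093, 0.996, 0.005], [0.996, -0.093, -0.008], [-0.008, 0.005, -1.0]]
contact_force: [-1.6, 0.6, 2.4]
grip_width: -0.003
[-84.8  12.7]
```

View pics/w26.png

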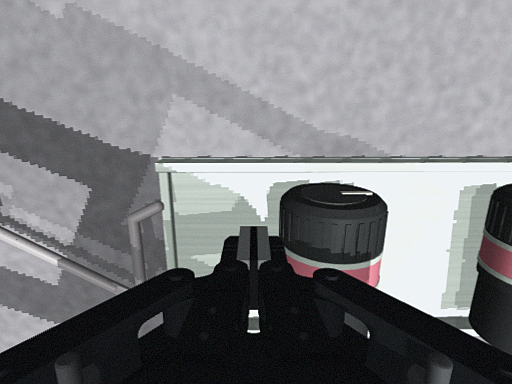

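```bash
python3 -m pendant '[[0,0,3,0,0,0,0],[0,0,3,0,0,0,0],[0,0,3,0,0,0,0],[0,0,3,0,0,0,0],[0,0,2,0,0,0,0]]'
python3 -c "
from h import *
print(tray());look('w27')"
```

```text
t: 35.25
tool_pos: [0.476, -0.2221, 0.0286]
eef_rot: [[0.092, 0.996, -0.011], [0.996, -0.092, -0.007], [-0.008, -0.01, -1.0]]
contact_force: [-3.7, 0.6, 5.0]
grip_width: 0.0
[-76.5  12.6]
```

View pics/w27.png

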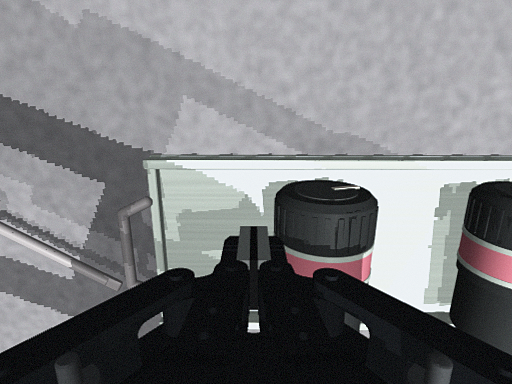

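```bash
python3 -m pendant '[[0,0,3,2,0,0,0],[0,0,4,2,0,0,0],[0,0,4,2,0,0,0]]'
python3 -c "
from h import *
print(tray());look('w28')"
```

```text
t: 35.67
tool_pos: [0.4812, -0.2227, 0.0316]
eef_rot: [[0.092, 0.995, -0.026], [0.996, -0.092, -0.005], [-0.008, -0.025, -1.0]]
contact_force: [-12.5, 4.6, 20.5]
grip_width: -0.0
[-71.3  12.4]
```

View pics/w28.png

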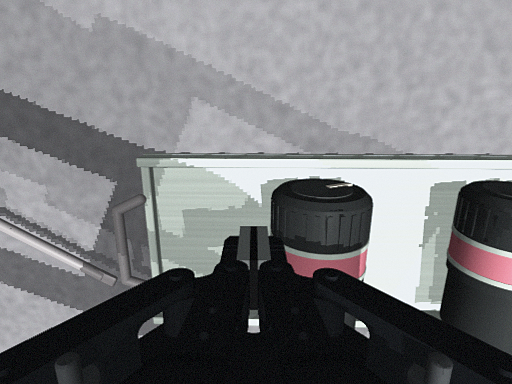

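```bash
python3 -m pendant '[[0,0,-4,-3,0,0,0],[0,0,-8,0,0,0,0],[0,0,-10,0,-0.025,-0.005,0],[0,0,-5,-30,0,0,0],[0,0,0,-50,0,0,0]]'; python3 -m pendant '[[0,0,0,-40,0,0,0],[0,0,0,0,0,0,0]]'
python3 -c "
from h import *
stat();print(tray());look('w29')
d=env.get_image('scene');cv2.imwrite('pics/s29.png',cv2.resize(d['image'][150:260,130:240,::-1],None,fx=5,fy=5,interpolation=2))"
```

```text
t: 36.35
tool_pos: [0.4501, -0.2171, 0.1111]
eef_rot: [[0.092, 0.996, -0.009], [0.996, -0.092, -0.007], [-0.008, -0.009, -1.0]]
contact_force: [0.7, -0.7, -0.2]
grip_width: 0.0
t: 36.6
tool_pos: [0.4516, -0.2178, 0.1555]
eef_rot: [[0.092, 0.996, -0.003], [0.996, -0.092, -0.011], [-0.011, -0.002, -1.0]]
contact_force: [0.6, -0.2, -0.7]
grip_width: 0.003
t 36.6 q [-0.5557  0.0051  1.6071 -0.0104  1.5262 -0.4627] p [ 0.4516 -0.2178  0.1555] f [ 0.5688 -0.2456 -0.6908] g 0.003
[[ 0.0924  0.9957 -0.0028]
 [ 0.9957 -0.0924 -0.0106]
 [-0.0108 -0.0018 -0.9999]]
[-101.2   14.6]
```

View pics/w29.png

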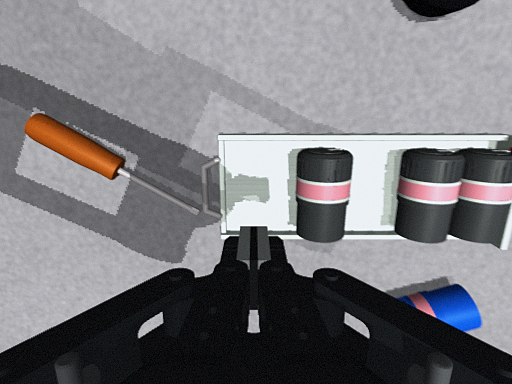

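View pics/s29.png

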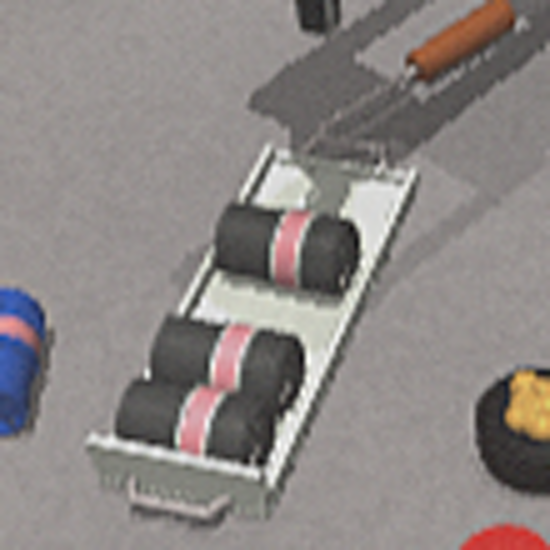

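```bash
cat >> h.py <<'E'
def axis(u,v,side,r=.024):
    s=env.state();d=env.get_image("wrist"); R=s["eef_rot"];T=d["tool_from_camera"];cam=R@T[:3,3]+s["tool_pos"]
    tx=np.array([np.cos(-.093),np.sin(-.093),0])
    w=R@T[:3,:3]@np.linalg.solve(d["intrinsics"],[u,v,1.])
    p=cam+w*(.028-cam[2])/w[2]; return tray(p+side*tx*r*np.hypot(w@tx,w[2])/abs(w[2]))
E
python3 - <<'E'
from h import *
a=cv2.imread("pics/w29.png");cv2.imwrite("pics/w29c.png",cv2.resize(a[125:250,280:440],None,fx=5,fy=5,interpolation=2))
print(axis(297,180,1),axis(352,180,-1),axis(398,180,1))
E
```

```text
[-40.3  17.2] [-42.2  18.1] [49.4 18.6]
```

View pics/w29c.png

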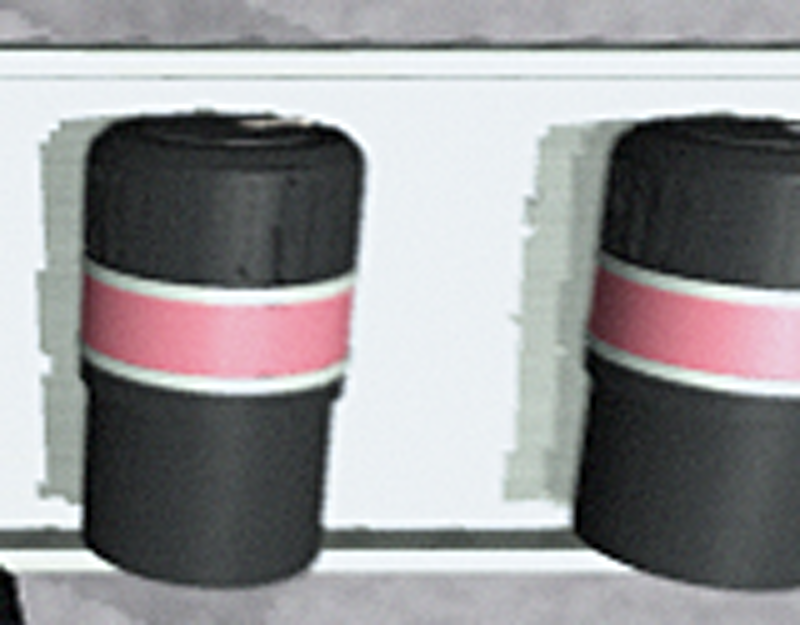

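```bash
python3 -m pendant '[[0,-2,0,40,0,0.005,0],[0,0,0,45,0,0,0],[0,0,0,32,0,0,0],[0,0,0,7,0,0,0],[0,0,0,0,0,0,0]]'
python3 -c "
from h import *
stat();print(tray())"
```

```text
t: 37.48
tool_pos: [0.4445, -0.2166, 0.0176]
eef_rot: [[0.092, 0.996, -0.019], [0.996, -0.092, 0.005], [0.003, -0.019, -1.0]]
contact_force: [-0.5, 0.3, 0.4]
grip_width: -0.001
t 37.48 q [-0.5642  0.1262  1.7712 -0.0062  1.2631 -0.4699] p [ 0.4445 -0.2166  0.0176] f [-0.5283  0.3378  0.3589] g -0.001
[[ 0.0924  0.9955 -0.0191]
 [ 0.9957 -0.0923  0.0051]
 [ 0.0033 -0.0194 -0.9998]]
[-108.3   15.1]
```

```bash
python3 -m pendant '[[0,-2,6,6,-0.019,0,0],[0,0,8,0,0,0,0],[0,0,5,0,0,0,0],[0,0,0,0,0,0,0]]'
python3 -c "
from h import *
stat();print(tray());look('w30')"
```

```text
t: 37.98
tool_pos: [0.4675, -0.2224, 0.0153]
eef_rot: [[0.092, 0.996, 0.008], [0.996, -0.092, -0.001], [-0.0, 0.008, -1.0]]
contact_force: [0.6, -0.9, 0.3]
grip_width: 0.001
t 37.98 q [-0.5557  0.1588  1.7389  0.0037  1.2362 -0.4645] p [ 0.4675 -0.2224  0.0153] f [ 0.6271 -0.8583  0.2537] g 0.001
[[ 0.0922  0.9957  0.0083]
 [ 0.9957 -0.0922 -0.0011]
 [-0.0003  0.0084 -1.    ]]
[-84.9  11.5]
```

View pics/w30.png

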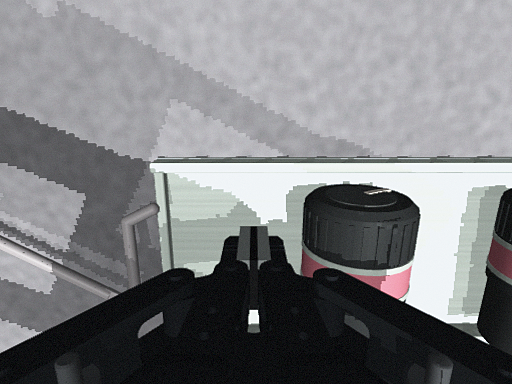

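```bash
python3 -m pendant '[[0,0,0,5,0,0,0],[0,0,2,1,0,0,0],[0,0,3,-1,0,0,0],[0,0,4,-4,0,0,0],[0,0,4,-4,0,0,0]]';python3 -c "
from h import *
stat();print(tray());look('w31')"
```

```text
t: 38.65
tool_pos: [0.4805, -0.2233, 0.0182]
eef_rot: [[0.092, 0.996, 0.007], [0.996, -0.092, -0.001], [0.0, 0.007, -1.0]]
contact_force: [0.2, -0.3, 1.0]
grip_width: -0.0
t 38.65 q [-0.5442  0.1812  1.7061  0.0035  1.2478 -0.4527] p [ 0.4805 -0.2233  0.0182] f [ 0.2287 -0.2968  1.002 ] g -0.0
[[ 0.0924  0.9957  0.0073]
 [ 0.9957 -0.0924 -0.0006]
 [ 0.0001  0.0073 -1.    ]]
[-71.9  11.7]
```

View pics/w31.png

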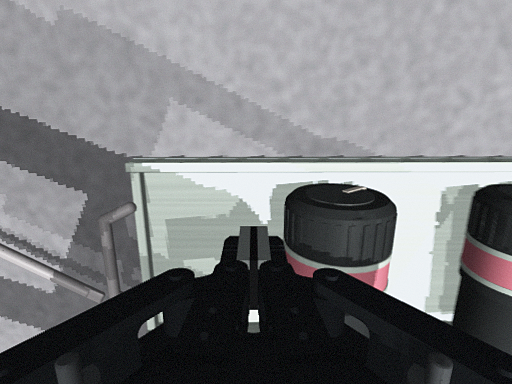

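```bash
python3 -m pendant '[[0,0,4,-4,0,0,0],[0,0,4,-4,0,0,0],[0,0,4,-4,0,0,0]]';python3 -c "
from h import *
print(tray());look('w32')"
```

```text
t: 39.08
tool_pos: [0.4941, -0.2249, 0.0321]
eef_rot: [[0.092, 0.996, 0.009], [0.996, -0.092, -0.002], [-0.001, 0.009, -1.0]]
contact_force: [0.8, -0.1, 0.1]
grip_width: 0.001
[-58.2  11.5]
```

View pics/w32.png

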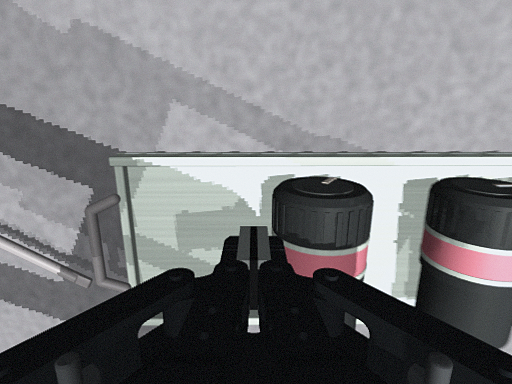

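```bash
python3 -m pendant '[[0,0,-8,0,0,0,0],[0,0,-8,10,-0.008,0,0],[0,0,0,10,0,0,0],[0,0,0,0,0,0,0]]';python3 -c "
from h import *
stat();print(tray());look('w33')"
```

```text
t: 39.62
tool_pos: [0.477, -0.2232, 0.0104]
eef_rot: [[0.093, 0.996, 0.018], [0.996, -0.093, -0.002], [-0.0, 0.018, -1.0]]
contact_force: [-0.3, -1.2, 0.0]
grip_width: -0.002
t 39.62 q [-0.5498  0.1773  1.7285  0.0079  1.2197 -0.4598] p [ 0.477  -0.2232  0.0104] f [-0.3094 -1.1931  0.0489] g -0.002
[[ 0.0925  0.9956  0.0176]
 [ 0.9957 -0.0925 -0.0021]
 [-0.0005  0.0177 -0.9998]]
[-75.4  11.6]
```

View pics/w33.png

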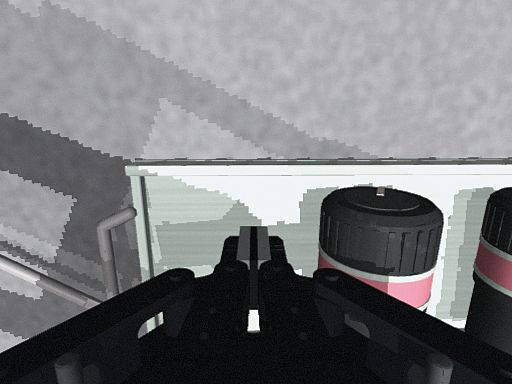

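```bash
python3 -m pendant '[[0,0,5,0,0.018,0,0],[0,0,5,0,0,0,0],[0,0,3,0,0,0,0],[0,0,3,-2,0,0,0]]';python3 -c "
from h import *
stat();print(tray());look('w34')"
```

```text
t: 40.17
tool_pos: [0.4954, -0.2252, 0.0135]
eef_rot: [[0.092, 0.996, 0.0], [0.996, -0.092, -0.001], [-0.001, 0.0, -1.0]]
contact_force: [-0.6, 0.4, 0.7]
grip_width: 0.002
t 40.17 q [-0.5303  0.2201  1.6699 -0.0011  1.2507 -0.4377] p [ 0.4954 -0.2252  0.0135] f [-0.5632  0.3955  0.7209] g 0.002
[[ 0.0921  0.9957  0.0002]
 [ 0.9957 -0.0921 -0.0013]
 [-0.0013  0.0004 -1.    ]]
[-56.9  11.2]
```

View pics/w34.png

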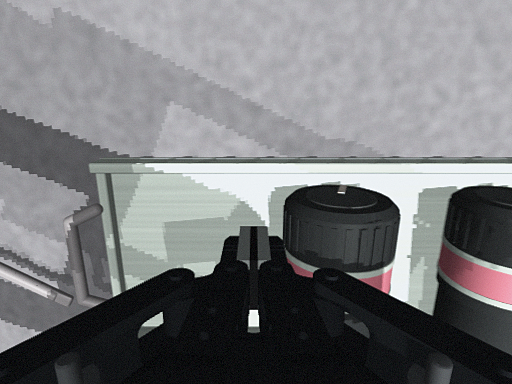

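```bash
python3 -m pendant '[[0,0,3,-3,0,0,0],[0,0,3,-3,0,0,0],[0,0,3,-3,0,0,0]]';python3 -c "
from h import *
print(tray());look('w35')"
```

```text
t: 40.6
tool_pos: [0.5055, -0.2263, 0.0238]
eef_rot: [[0.092, 0.996, 0.002], [0.996, -0.092, -0.002], [-0.002, 0.002, -1.0]]
contact_force: [0.3, 0.7, 0.2]
grip_width: 0.0
[-46.7  11.1]
```

View pics/w35.png

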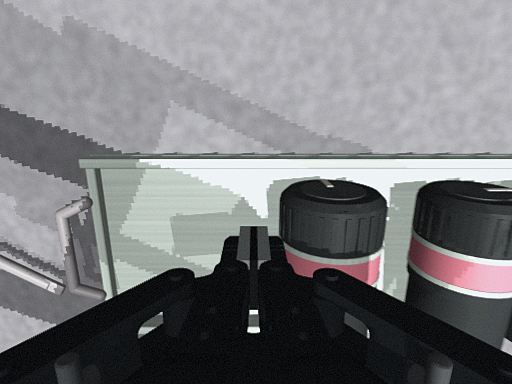

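```bash
python3 -m pendant '[[0,0,-6,0,0,0,0],[0,0,-3,7,0,0,0],[0,0,0,6,0,0,0],[0,0,4,0,0,0,0],[0,0,3,0,0,0,0]]';python3 -c "
from h import *
stat();print(tray());look('w36')"
```

```text
t: 41.28
tool_pos: [0.5031, -0.2261, 0.0098]
eef_rot: [[0.093, 0.996, 0.002], [0.996, -0.093, -0.002], [-0.002, 0.002, -1.0]]
contact_force: [-0.5, 0.3, 0.2]
grip_width: 0.001
t 41.27 q [-0.5247  0.2383  1.6559 -0.0008  1.2451 -0.4318] p [ 0.5031 -0.2261  0.0098] f [-0.4563  0.2924  0.1972] g 0.001
[[ 0.0926  0.9957  0.0017]
 [ 0.9957 -0.0925 -0.0018]
 [-0.0017  0.0018 -1.    ]]
[-49.2  11.1]
```

View pics/w36.png

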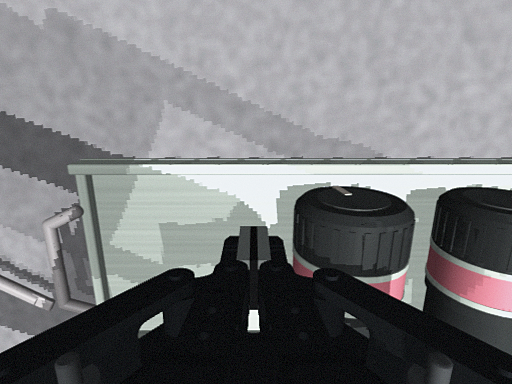

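```bash
python3 -m pendant '[[0,0,3,0,0,0,0],[0,0,2.5,-2,0,0,0],[0,0,2.5,-2.5,0,0,0]]';python3 -c "
from h import *
stat();print(tray());look('w37')"
```

```text
t: 41.7
tool_pos: [0.5122, -0.227, 0.0147]
eef_rot: [[0.092, 0.996, 0.002], [0.996, -0.092, -0.002], [-0.002, 0.002, -1.0]]
contact_force: [-0.5, 0.9, -1.6]
grip_width: 0.002
t 41.7 q [-0.5179  0.25    1.6303 -0.0007  1.2584 -0.4253] p [ 0.5122 -0.227   0.0147] f [-0.5452  0.9392 -1.5602] g 0.002
[[ 0.0922  0.9957  0.0021]
 [ 0.9957 -0.0922 -0.002 ]
 [-0.0018  0.0023 -1.    ]]
[-40.   11.1]
```

View pics/w37.png

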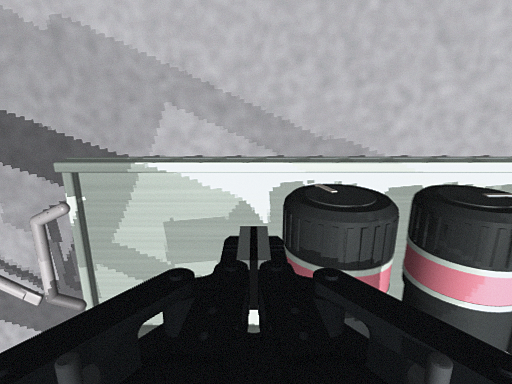

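```bash
python3 -m pendant '[[0,0,2.5,-2.5,0,0,0],[0,0,2.5,-2.5,0,0,0],[0,0,1.5,-2,0,0,0]]';python3 -c "
from h import *
stat();print(tray());look('w38')"
```

```text
t: 42.12
tool_pos: [0.5198, -0.2278, 0.023]
eef_rot: [[0.092, 0.996, 0.004], [0.996, -0.092, -0.003], [-0.002, 0.004, -1.0]]
contact_force: [-1.4, 0.0, 0.3]
grip_width: -0.003
t 42.12 q [-0.5127  0.2546  1.6061 -0.0006  1.2763 -0.4202] p [ 0.5198 -0.2278  0.023 ] f [-1.4471  0.0323  0.2773] g -0.003
[[ 0.0922  0.9957  0.0038]
 [ 0.9957 -0.0922 -0.0027]
 [-0.0024  0.004  -1.    ]]
[-32.3  10.9]
```

View pics/w38.png

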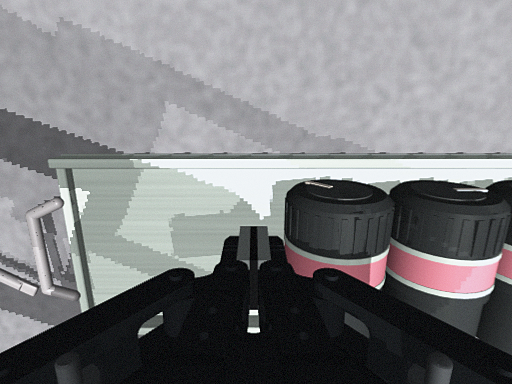

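```bash
python3 -m pendant '[[0,0,0,0,0,0,0],[0,0,-5,0,0,0,0],[0,0,-10,0,0,0,0],[0,0,-5,-30,0,0,0],[0,0,10,-60,0,0,0]]'; python3 -m pendant '[[0,0,60,-40,0,0,0],[0,0,20,0,0,0,0],[0,0,0,0,0,0,0]]'
python3 -c "
from h import *
stat();print(tray());look('w39')
for n in('scene','top'):
  d=env.get_image(n);cv2.imwrite('pics/%s39.png'%n,cv2.resize(d['image'][(150 if n=='scene' else 110):(260 if n=='scene' else 250),(130 if n=='scene' else 280):(240 if n=='scene' else 380),::-1],None,fx=5,fy=4,interpolation=2))"
```

```text
t: 42.8
tool_pos: [0.5026, -0.224, 0.1073]
eef_rot: [[0.093, 0.996, -0.011], [0.996, -0.093, 0.005], [0.004, -0.012, -1.0]]
contact_force: [0.6, -1.2, -0.3]
grip_width: -0.001
t: 43.18
tool_pos: [0.5803, -0.2328, 0.1516]
eef_rot: [[0.094, 0.996, -0.003], [0.996, -0.094, 0.0], [0.0, -0.003, -1.0]]
contact_force: [0.2, -0.8, -0.0]
grip_width: 0.0
t 43.17 q [-0.4716  0.2823  1.302  -0.0009  1.5597 -0.3774] p [ 0.5803 -0.2328  0.1516] f [ 0.1698 -0.7644 -0.0172] g 0.0
[[ 0.0941  0.9956 -0.0025]
 [ 0.9956 -0.0941  0.0002]
 [ 0.     -0.0026 -1.    ]]
[28.3 11.6]
```

View pics/w39.png

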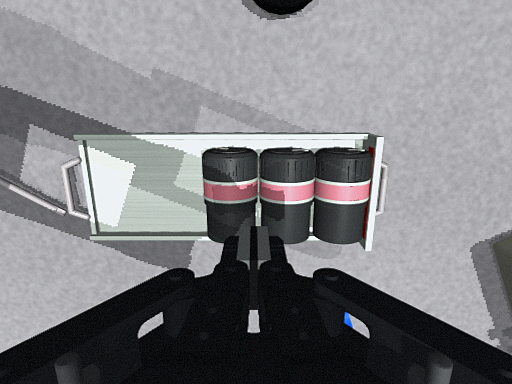

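View pics/scene39.png

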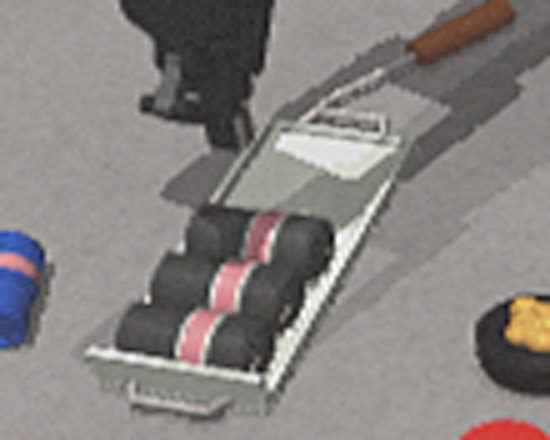

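Run:
```python
from h import *
a=cv2.imread("pics/w39.png");cv2.imwrite("pics/w39c.png",cv2.resize(a[135:255,190:390],None,fx=4,fy=4,interpolation=2))
g=a[:,:,1].astype(int); hsv=cv2.cvtColor(a,cv2.COLOR_BGR2HSV)
for v in (164,172,176): print(v,[(u,int(a[v,u].max())) for u in range(250,268)], [(u,int(a[v,u].max())) for u in range(308,322)])
```

```text
164 [(250, 64), (251, 53), (252, 59), (253, 57), (254, 49), (255, 57), (256, 50), (257, 75), (258, 129), (259, 91), (260, 49), (261, 25), (262, 39), (263, 60), (264, 41), (265, 41), (266, 55), (267, 57)] [(308, 58), (309, 61), (310, 54), (311, 52), (312, 46), (313, 48), (314, 51), (315, 50), (316, 19), (317, 25), (318, 28), (319, 34), (320, 45), (321, 30)]
172 [(250, 65), (251, 55), (252, 57), (253, 61), (254, 46), (255, 51), (256, 53), (257, 83), (258, 131), (259, 61), (260, 45), (261, 29), (262, 38), (263, 50), (264, 36), (265, 41), (266, 50), (267, 51)] [(308, 58), (309, 48), (310, 52), (311, 49), (312, 53), (313, 59), (314, 44), (315, 34), (316, 42), (317, 35), (318, 26), (319, 33), (320, 53), (321, 34)]
176 [(250, 62), (251, 54), (252, 56), (253, 55), (254, 48), (255, 34), (256, 39), (257, 81), (258, 139), (259, 100), (260, 18), (261, 29), (262, 36), (263, 38), (264, 32), (265, 43), (266, 49), (267, 45)] [(308, 60), (309, 56), (310, 46), (311, 52), (312, 50), (313, 50), (314, 46), (315, 24), (316, 27), (317, 20), (318, 30), (319, 38), (320, 48), (321, 36)]
```

View pics/w39c.png

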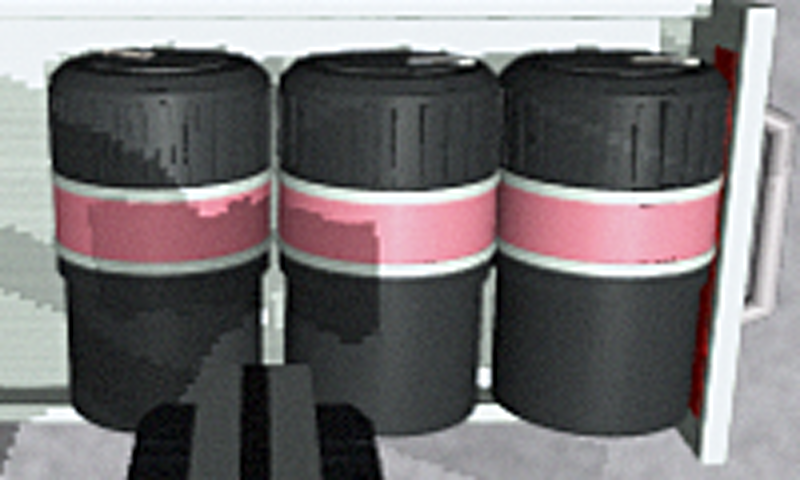

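```bash
python3 -m pendant '[[0,0,-40,0,0,0,0],[0,0,-45,0,0,0,0],[0,0,-6,30,0,0,0],[0,0,0,0,0,0,0]]'
python3 -c "
from h import *
stat();print(tray())"
```

```text
t: 43.82
tool_pos: [0.48, -0.2224, 0.1175]
eef_rot: [[0.097, 0.995, -0.011], [0.995, -0.097, 0.004], [0.003, -0.011, -1.0]]
contact_force: [0.1, -0.4, 0.2]
grip_width: -0.0
t 43.83 q [-0.5397  0.0997  1.5855 -0.0023  1.4677 -0.4426] p [ 0.48   -0.2224  0.1175] f [ 0.059  -0.4136  0.2488] g -0.0
[[ 0.0967  0.9953 -0.0109]
 [ 0.9953 -0.0967  0.0039]
 [ 0.0028 -0.0112 -0.9999]]
[-72.5  12.6]
```

```bash
python3 -m pendant '[[0,0,5,40,-0.01,0,0],[0,0,6,40,0,0,0],[0,0,3,20,0,0,0],[0,0,2,3,0,0,0],[0,0,0,0,0,0,0]]'
python3 -c "
from h import *
stat();print(tray());look('w40')"
```

```text
t: 44.45
tool_pos: [0.499, -0.2259, 0.0178]
eef_rot: [[0.097, 0.995, 0.007], [0.995, -0.097, -0.002], [-0.001, 0.007, -1.0]]
contact_force: [0.1, 0.3, 1.1]
grip_width: -0.006
t 44.45 q [-0.5298  0.2182  1.6625  0.0022  1.2538 -0.433 ] p [ 0.499  -0.2259  0.0178] f [0.1395 0.3281 1.139 ] g -0.006
[[ 0.0974  0.9952  0.0071]
 [ 0.9952 -0.0974 -0.0018]
 [-0.0011  0.0073 -1.    ]]
[-53.2  10.9]
```

View pics/w40.png

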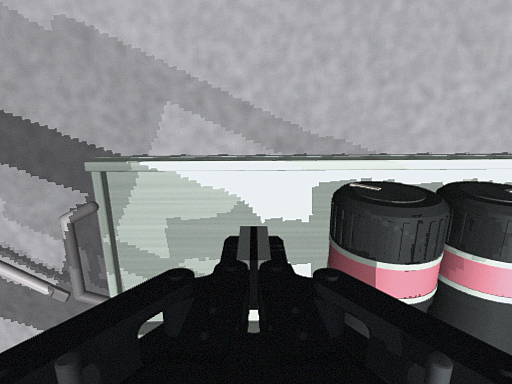

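Contact should come at x_t of about −34.5. I'll approach, then nudge gently.

```bash
python3 -m pendant '[[0,0,5,1,0.007,0,-0.005],[0,0,5,0,0,0,0],[0,0,2,0,0,0,0],[0,0,1,0,0,0,0]]'
python3 -c "
from h import *
stat();print(tray())"
```

```text
t: 45.0
tool_pos: [0.515, -0.2284, 0.0206]
eef_rot: [[0.092, 0.996, 0.006], [0.996, -0.092, -0.004], [-0.004, 0.006, -1.0]]
contact_force: [0.6, -0.1, -0.3]
grip_width: -0.003
t 45.0 q [-0.5175  0.2471  1.6207 -0.0012  1.2668 -0.425 ] p [ 0.515  -0.2284  0.0206] f [ 0.6101 -0.1321 -0.3258] g -0.003
[[ 0.092   0.9957  0.0055]
 [ 0.9957 -0.092  -0.0044]
 [-0.0039  0.0059 -1.    ]]
[-37.1   9.9]
```

```bash
python3 -m pendant '[[0,0,1.5,0,0,0,0],[0,0,1.5,-1,0,0,0]]'; python3 -m pendant '[[0,0,1.5,-1.5,0,0,0],[0,0,1.5,-1.5,0,0,0]]'
python3 -c "
from h import *
print(tray())"
```

```text
t: 45.25
tool_pos: [0.5179, -0.2286, 0.0215]
eef_rot: [[0.092, 0.996, 0.005], [0.996, -0.092, -0.004], [-0.004, 0.005, -1.0]]
contact_force: [0.9, 0.2, 0.6]
grip_width: -0.003
t: 45.5
tool_pos: [0.5209, -0.2288, 0.0246]
eef_rot: [[0.092, 0.996, 0.005], [0.996, -0.092, -0.004], [-0.004, 0.005, -1.0]]
contact_force: [0.3, -0.4, -0.1]
grip_width: 0.003
[-31.2  10.1]
```

```bash
python3 -m pendant '[[0,0,1.2,-1,0,0,0],[0,0,1.2,-1,0,0,0]]'; python3 -m pendant '[[0,0,0,0,0,0,0],[0,0,0,0,0,0,0]]'
python3 -c "
from h import *
print(tray());look('w41')"
```

```text
t: 45.75
tool_pos: [0.5235, -0.2291, 0.0269]
eef_rot: [[0.092, 0.996, 0.005], [0.996, -0.092, -0.004], [-0.004, 0.005, -1.0]]
contact_force: [0.4, 0.2, 0.4]
grip_width: -0.002
t: 46.0
tool_pos: [0.5236, -0.2291, 0.027]
eef_rot: [[0.092, 0.996, 0.005], [0.996, -0.092, -0.004], [-0.004, 0.005, -1.0]]
contact_force: [-0.3, 0.1, -0.3]
grip_width: -0.003
[-28.5  10. ]
```

View pics/w41.png

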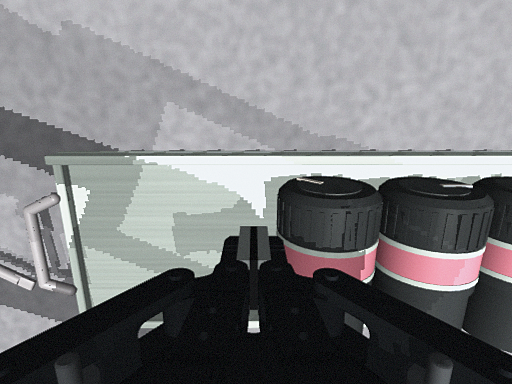

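```bash
python3 -m pendant '[[0,0,1.2,-0.5,0,0,0]]'; python3 -m pendant '[[0,0,1.2,-0.5,0,0,0]]'; python3 -m pendant '[[0,0,0,0,0,0,0]]'
```

```text
t: 46.18
tool_pos: [0.5247, -0.2292, 0.0274]
eef_rot: [[0.092, 0.996, 0.005], [0.996, -0.092, -0.004], [-0.004, 0.005, -1.0]]
contact_force: [-0.2, 0.7, -0.2]
grip_width: 0.006
t: 46.3
tool_pos: [0.5258, -0.2293, 0.028]
eef_rot: [[0.092, 0.996, 0.004], [0.996, -0.092, -0.004], [-0.004, 0.005, -1.0]]
contact_force: [-1.2, 0.3, 1.4]
grip_width: 0.004
t: 46.42
tool_pos: [0.5259, -0.2293, 0.0282]
eef_rot: [[0.092, 0.996, 0.005], [0.996, -0.092, -0.004], [-0.004, 0.005, -1.0]]
contact_force: [-0.2, 0.9, 0.7]
grip_width: -0.001
```

Slight resistance (about 1 N), so it is now in contact. I'll back off slowly and look from above.

```bash
python3 -m pendant '[[0,0,-1.5,0,0,0,0],[0,0,-4,0,0,0,0],[0,0,-10,0,0,0,0],[0,0,-8,-30,0,0,0],[0,0,10,-60,0,0,0]]'; python3 -m pendant '[[0,-10,60,-40,0,0,0],[0,-20,20,0,0,0,0],[0,-20,0,0,0,0,0],[0,0,0,0,0,0,0]]'
python3 -c "
from h import *
stat();print(tray());look('w42')
a=cv2.imread('pics/w42.png');cv2.imwrite('pics/w42c.png',cv2.resize(a[110:250,170:370],None,fx=4,fy=4,interpolation=2))"
```

```text
t: 47.05
tool_pos: [0.5052, -0.225, 0.1121]
eef_rot: [[0.093, 0.996, -0.01], [0.996, -0.093, 0.004], [0.003, -0.011, -1.0]]
contact_force: [1.4, -0.3, 0.4]
grip_width: -0.0
t: 47.55
tool_pos: [0.577, -0.2836, 0.156]
eef_rot: [[0.093, 0.996, -0.002], [0.996, -0.093, -0.001], [-0.001, -0.002, -1.0]]
contact_force: [-0.6, 0.6, -0.4]
grip_width: -0.0
t 47.55 q [-0.5441  0.3188  1.2469 -0.0019  1.5775 -0.4509] p [ 0.577  -0.2836  0.156 ] f [-0.5789  0.635  -0.3587] g -0.0
[[ 0.093   0.9957 -0.0024]
 [ 0.9957 -0.093  -0.0007]
 [-0.001  -0.0023 -1.    ]]
[ 29.8 -39.3]
```

View pics/w42c.png

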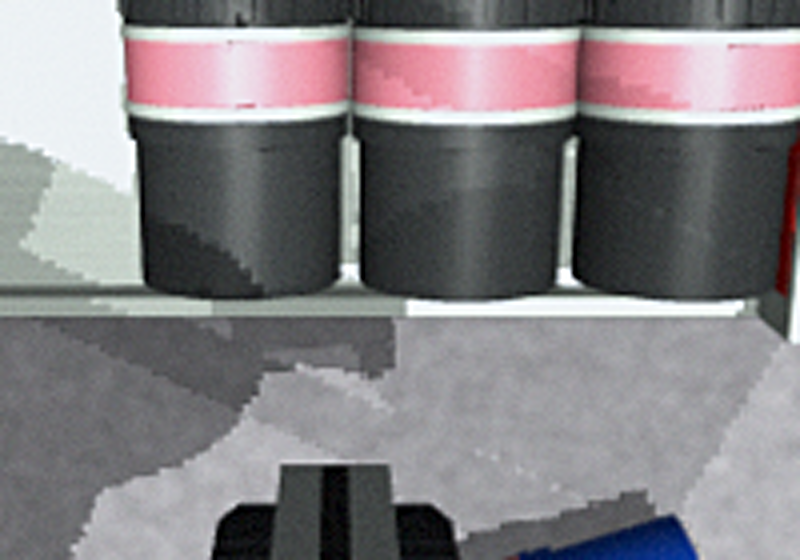

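```bash
python3 -c "
from h import *
print(env.state()['contact_force'])
d=env.get_image('top');cv2.imwrite('pics/top43.png',d['image'][:,:,::-1])
d=env.get_image('scene');cv2.imwrite('pics/scene43.png',d['image'][:,:,::-1])"
```

```text
[-1.03372229 -0.06405858  0.32666798]
```

View pics/scene43.png

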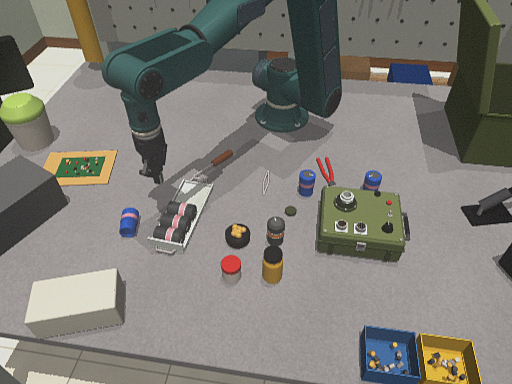

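View pics/top43.png

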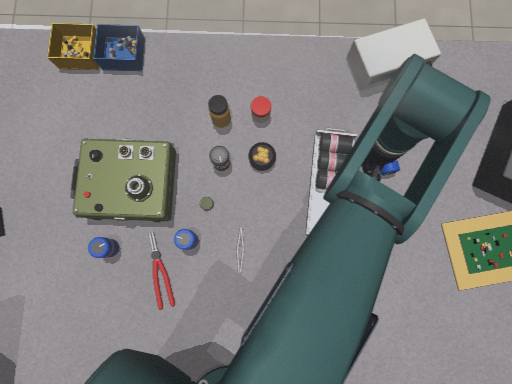

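All three canisters lie side by side, everything else is where it was at the start, and the arm is clear. I'm handing in.

```bash
python3 -c "
from h import *
print(env.hand_in(), env.state()['t'])"
```

```text
the job is handed in; nothing more can be done
the job is handed in; nothing more can be done
```

I unscrewed the canister in two grips (about 1.39 turns), lifted it off and stood it mouth down on the bench. I then took it by its side with a tilted tool and laid it across the front of the tray. From there I rolled it against the row with light finger strokes, and handed in just after t ≈ 47.6 s, within the 72 s limit.

**Final position:** in the last wrist picture it lies parallel to the nearer canister. The spacing between the three canisters is equal to within about 1% (227 and 225 px in the zoomed picture), so I estimate the gap at under 0.5 mm.

**Surroundings:** the last scene and top pictures, checked by eye, show the row at the stop wall and the rest of the bench as at the start. In the top picture the arm hides the screwdriver and part of the tray. The arm stood clear, with a force reading of about 1 N, which is within the noise.

**What did not go cleanly:**
- The first push, straight at axis height, gripped the canister and made the finger climb, with forces up to about 24 N. I backed off and used forward-and-up strokes instead.
- The first contact with the row left a gap of about 2 mm, which a second nudge closed.
- Two wrist-camera readings of the nearer canister's position disagreed by about 8 mm. I did the last part of the roll by watching the visible gap and the force instead.

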